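Pin the press link into its fork

ROBOT

A 6-joint arm with a two-finger parallel gripper is mounted at the origin on the work surface. World frame = base frame: x ahead of the robot, y to its left, z up, the work surface at z = 0. Lengths are in mm, angles in rad, forces in N, time in s.
With the tool pointing down it reaches from about 400 to 925 mm from the base axis. Payload 12.5 kg.
Tool frame: the origin (TCP) lies midway between the tips of the shut fingers; the grasp point (between the pads) lies 19 mm behind it; x points along the fingers, y is the direction in which the jaws open and shut, and the axes are right-handed (so a half turn about x gives the same grasp; the last joint's range is limited). The gripper opens to 95 mm and grips with 3 to 60 N. Pads are 20 mm wide; open, the fingers measure 119 mm over their backs; the gripper's body (75 mm by 180 mm) begins 59 mm behind the grasp point.
Start: joints at [-1.225, 0.491, 1.559, -0, 1.092, -0.106], TCP at [272.89, -562.297, 214.661] pointing down, gripper open.
Joint ranges: [-3.1, 3.1], [-0.84, 2.19], [0.05, 2.79], [-1.13, 4.28], [0.06, 2.93], [-2.69, 2.69]. Speed limits (rad/s): [2.22, 2.22, 2.79, 3.14, 3.14, 3.14].

INTERFACE

Orientations are given as [roll, pitch, yaw] about the fixed x, y, z axes, in that order (R = Rz(yaw) Ry(pitch) Rx(roll)).
In Python, from cell import state, read_camera, job_done gives the robot as it stands.
- The arm moves only by the tool move_arm, never from a script. Its argument "targets" is a list of rows, each a list of 7 numbers: the shift along the world's x, y, z in m, then the turn, a rotation vector about the world's x, y, z in degrees, then the gripper's target within -1 to 1 (fully open at 1, half-way at 0, shut at -1). In form: [[dx, dy, dz, wx, wy, wz, hand], ...]. A call has 1 to 10 rows; each row is the pose to reach, as a shift and turn from the pose commanded when the call began; what a row does not reach only later rows make up. A row lasts 1/10 s, in which the tool goes at most 50 mm and 8.59 degrees, less where a joint would pass 70% of its speed; a pose out of reach is approached as far as the arm can. A call with a gripper value outside its range is refused whole. The fingers move at their own pace and stop on an object; the grip force is fixed at half the most. Time passes only in rows, so rows that repeat a pose let the fingers close. It gives the time, the measured TCP pose, the force and the opening at its end, in the units of the state.
- state(): the state, without advancing time (a new reading comes with each control period).
- read_camera(name): name is "scene" or "top"; returns a dict with "img" (400x640x3 uint8, blue, green, red), "mtx" (3x3 intrinsics, pixels), "cam_to_world" (4x4, takes a point from camera to world coordinates). Camera axes: x right, y up, looking along -z (the intrinsics and any distortion apply to the point x, -y, -z); pixel columns grow to the right and rows downward; lengths in mm; the calibration is good to about 2 mm. A picture is of the moment at which its call begins. There is no depth.
- job_done(): hands the job in, once; it reports no verdict.
The state is a dict: "t": time; "joints": joint angles; "qvel": joint speeds; "tau": joint torques, N m; "eef_pos": TCP position; "tcp_rot": TCP orientation; "ft_force": force on the tool from outside, world axes, zero at the start; "moment": the same for the moment, N m; "opening": opening from 0.0 (shut) to 1.0 (fully open).
Only numpy, scipy, OpenCV 4.12 (cv2) and the standard library are available. Lean on these libraries where they do the work, as an engineer would, in place of code of your own. Each camera call takes 0.05 s, during which the arm holds its last target.

TASK

In the bench jig, join the sliding press link to its fork: put the long round-headed pin from the wooden stand down through the upper ear, the link's eye and the lower ear, drawing the link along by its upright fin until the eye lies under the pin, then press the pin fully home, its flange flat on the upper ear. Work gently: a light push of 10 N or so is plenty, never force pin or link, and leave the other pins and everything else on the bench where they are.

Things in the scene. Friction and masses are not known exactly. Their poses are not given: they have to be found in the camera images.
- fork: Fixed jig of dark iron: base plate 110 x 275 x 12 mm with a C-shaped fork of two level ears, one above the other, each 44 mm (x) by 40 mm (y) with an upright 13 mm through hole, lightly chamfered. Origin: on the common axis of the ear holes, at bench height; z up. The link slides along y. Upper ear 66 to 84 mm above the bench, lower ear 40 to 52 mm.
- ear_top (a point): Centre of the upper hole's mouth, on top of the upper ear, 84 mm above the bench; axes as the fork's. Nothing of the fork stands higher; the pillar joining the ears is on the +x side.
- gap (a point): Point on the holes' axis midway in the gap between the ears, 59 mm above the bench. In the gap lies the link's flat tongue (36 mm wide, top 64.5 mm above the bench, reaching 45 mm or more beyond its eye both ways). A pin let go of in the upper ear stands on the tongue, leaning slightly, and drops some 15 mm when the eye comes under it; the link then moves only about 1 mm more.
- link: Bright steel link, slides along the fork's y with about 3.5 N friction, stays where left. Origin: under its grip fin's centre, 53 mm above the bench, axes as the fork's. Its eye (13 mm hole) lies 130 mm from the fin towards the fork, give or take 12 mm: the eye end is screwed in or out by an unknown amount and locked. So eye and ears are in line with this origin somewhere from y = 118 to 142 mm in the fork's frame.
- post (a point): Grip of the link: an upright flat fin, 30 mm wide across the sliding direction (x), 12 mm thick along it (y); this point is its centre, 89 mm above the bench; its top is 111 mm above the bench, and its thicker foot (20 mm in y) ends 69 mm above the bench.
- guide (a point): Fixed point of the jig at y = 130 mm in the fork's frame, 53 mm above the bench. The link's stops let its origin go 42 mm from here towards the fork and 22 mm away from it. At the start it stands 22 to 40 mm from here towards the fork, always too far in: it has to be drawn in +y.
- stand: Wooden block 64 x 160 x 64 mm high, fixed, origin under its centre at bench height, with a row of three holes along its y axis, 50 mm apart, in which three steel pins hang by their flanges in any order.
- pin_grip (a point): Centre of the grip of the long pin: a plain round head 20 mm in diameter and 34 mm high (from 17 mm below this point to 17 mm above it), on a flange 28 mm in diameter and 4 mm thick (its underside is 21 mm below this point). Below the flange a 12 mm shank, 54 mm long, its last 4 mm tapering to a 9.5 mm flat tip, which lies 75 mm below this point. z along the pin, upwards. About 0.12 kg.
- pin: The same long pin; this origin lies on its axis at the flange's underside (the shank below, the head above). Fully home, the flange lies on the upper ear, 84 mm above the bench. A small spring ball in the lower ear's hole grips the shank, so the last 20 mm or so must be pressed down with about 5 to 10 N; it stays where left.
- pin_tee: Bystander: short pin with a T bar 34 mm long as its head, in the stand.
- pin_low: Bystander: short pin with only a flat 28 x 10 mm disc head, in the stand.
- roller: Bystander: hand ink roller, 90 mm rubber drum and wooden handle, origin under the drum.
- ink: Bystander: ink can 84 mm across, 70 mm high.
- mallet: Bystander: hammer 200 mm long.
- furniture1: Bystander: light wooden spacer 120 x 30 x 23 mm.
- furniture2: Bystander: darker wooden spacer 85 x 20 x 23 mm.
- chase_block: Bystander: printing block 70 x 50 x 23 mm, metal face on wood.

How it is judged:
By the outcome, as a careful person would: the job done as asked, in the order asked, and still so for the second after the job is handed in, with the robot touching nothing.
It also fails if it takes over 72 s, if anything falls off the work surface, if the arm or the gripper's body presses on something with over 40 N, if the wrist force passes 120 N, or if a joint passes its speed limit or range.

## Working session

There is one attempt and no reset: what is moved stays moved. The work goes in short steps, Python scripts to look and compute and a tool call to move; the robot and the scene stay as the last step left them, time stands still between calls to the robot, and variables do not carry over. Pictures are saved under pics/ and viewed, and the job is handed in when it is done.

Besides the shell and the picture viewer there is one more tool, called in YAML: its name, and indented under it one key for each argument. move_arm: Moves the arm, as the interface text tells. Its arguments: {"type":"object","properties":{"targets":{"type":"array"}},"required":["targets"]}

```bash
mkdir -p pics
cat > h.py <<'E'
import numpy as np, cv2
from cell import state, read_camera, job_done
E
python3 - <<'E'
from h import *
import json
for n in("scene","top"):
    c=read_camera(n); cv2.imwrite(f"pics/{n}0.png",c["img"]); 
    np.savez(f"{n}.npz",K=c["mtx"],T=c["cam_to_world"]); print(n,[k for k in c]); print(np.round(c["mtx"],1)); print(np.round(c["cam_to_world"],3))
s=state(); print(s)
E
ls
```

```text
scene ['img', 'mtx', 'cam_to_world']
[[466.6   0.  322.4]
 [  0.  466.6 197.9]
 [  0.    0.    1. ]]
[[ 4.210000e-01 -4.790000e-01  7.700000e-01  1.489592e+03]
 [ 9.070000e-01  2.120000e-01 -3.640000e-01 -4.804200e+02]
 [ 1.100000e-02  8.520000e-01  5.240000e-01  7.586320e+02]
 [ 0.000000e+00  0.000000e+00  0.000000e+00  1.000000e+00]]
top ['img', 'mtx', 'cam_to_world']
[[414.5   0.  312.5]
 [  0.  414.5 196.6]
 [  0.    0.    1. ]]
[[-3.000000e-03  9.940000e-01 -1.090000e-01  4.193280e+02]
 [-1.000000e+00 -2.000000e-03  4.000000e-03 -4.041000e+00]
 [ 3.000000e-03  1.090000e-01  9.940000e-01  1.214468e+03]
 [ 0.000000e+00  0.000000e+00  0.000000e+00  1.000000e+00]]
{'t': 0.1, 'joints': array([-1.22460647e+00,  4.91433706e-01,  1.55936921e+00, -1.40720761e-05,
        1.09167400e+00, -1.05569144e-01]), 'qvel': array([ 0.00079662, -0.00260371, -0.00183306, -0.00061241,  0.00141483,
       -0.00024393]), 'tau': array([ 2.24309355e-03, -6.13622618e+01, -2.58607078e+01,  6.93318550e-02,
        4.70008969e-02, -8.04117690e-05]), 'eef_pos': array([ 272.80956145, -562.09466229,  214.16756722]), 'tcp_rot': array([-1.66225078,  1.56991198,  1.93110737]), 'ft_force': array([-0.26780364,  0.40738152, -0.51734516]), 'moment': array([ 0.015835  , -0.01748757,  0.03220508]), 'opening': 1.0003131289257026}
h.py
pics
scene.npz
top.npz
```

View pics/scene0.png

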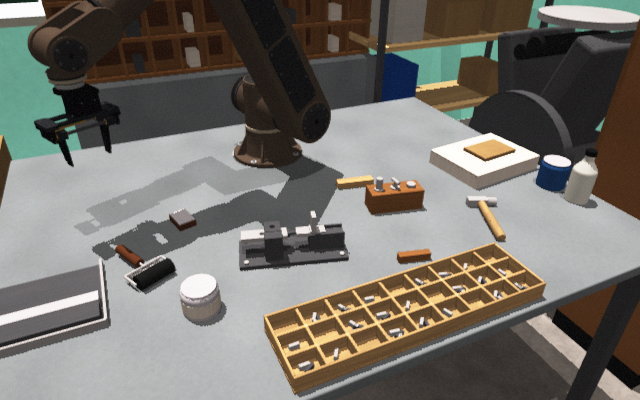

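View pics/top0.png

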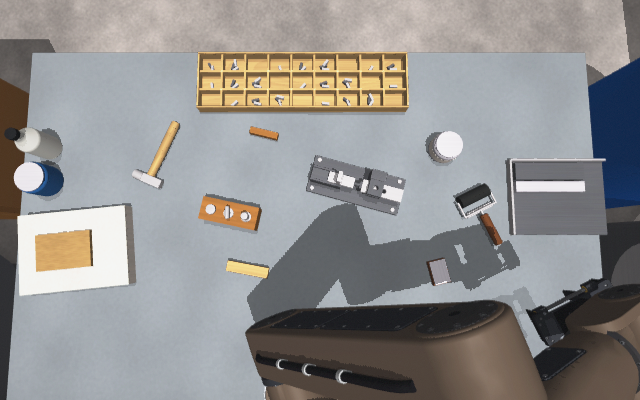

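The scene view shows the jig around (292,243) and the stand at (394,195). In the top view the jig is at (356,184) and the stand at (230,212). I'll zoom in on both.

Run:
```python
import cv2,numpy as np
a=cv2.imread("pics/scene0.png");b=cv2.imread("pics/top0.png")
def z(im,x0,y0,w,h,f): return cv2.resize(im[y0:y0+h,x0:x0+w],None,fx=f,fy=f,interpolation=cv2.INTER_CUBIC)
cv2.imwrite("pics/z1.png",np.vstack([z(a,230,200,130,75,6)])) 
cv2.imwrite("pics/z2.png",z(a,355,165,80,55,9)) 
cv2.imwrite("pics/z3.png",z(b,300,145,110,75,7)) 
cv2.imwrite("pics/z4.png",z(b,190,185,80,55,9))
```

```text
(no output)
```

View pics/z1.png

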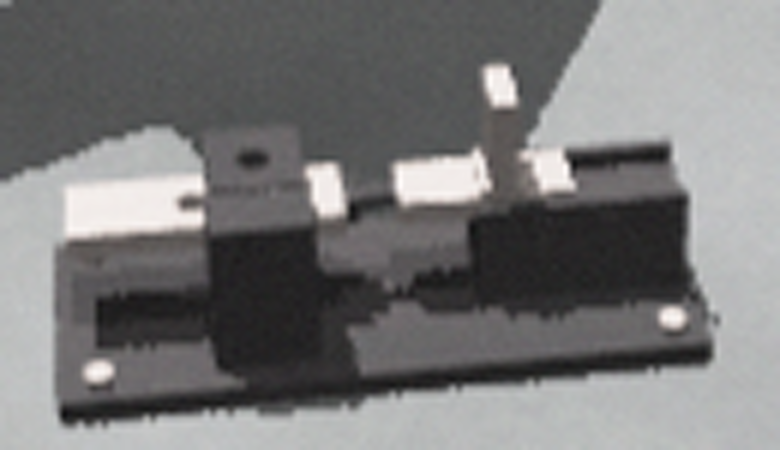

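View pics/z2.png

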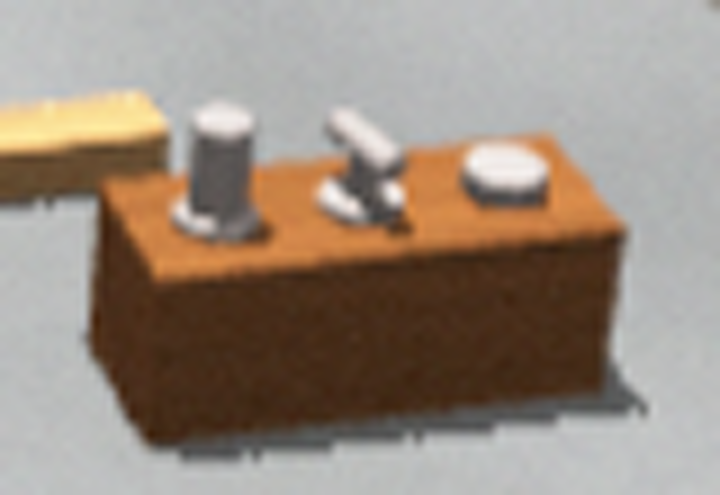

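View pics/z3.png

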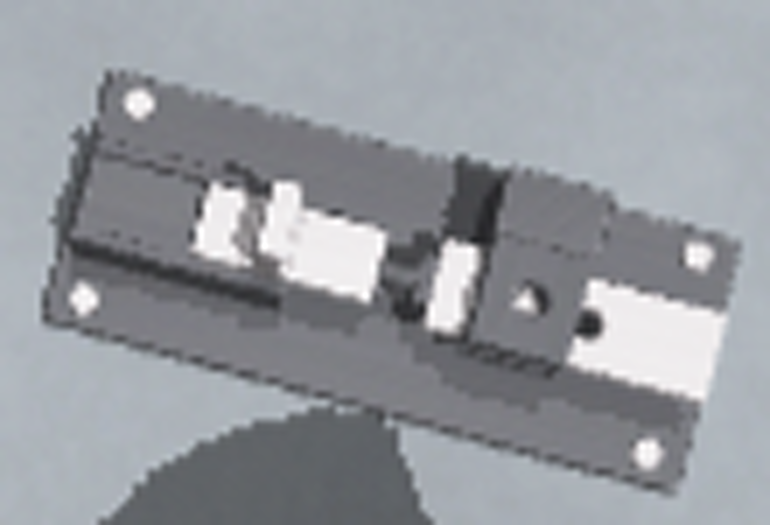

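View pics/z4.png

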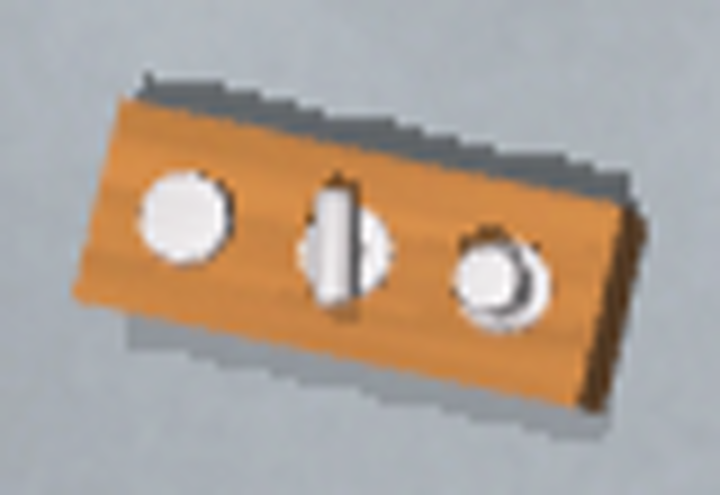

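The long pin is the stand's third hole, nearest the robot's right: top z4 head (487,278), scene z2 head top (223,118). In the jig, the fin top is at scene z1 (500,86) and the upper hole at (253,158). The eye shows at the fork's far side. Next I'll extract features and triangulate.

```bash
cat >> h.py <<'E'
D={n:np.load(f"{n}.npz") for n in("scene","top")}
def proj(n,P):
    P=np.atleast_2d(P); T=D[n]["T"];K=D[n]["K"]
    q=(P-T[:3,3])@T[:3,:3]; q=q*[1,-1,-1]
    u=q@K.T; return u[:,:2]/u[:,2:]
def ray(n,uv):
    T=D[n]["T"];K=D[n]["K"]
    d=np.linalg.solve(K,[uv[0],uv[1],1.])*[1,-1,-1]; return T[:3,3],T[:3,:3]@d
def atz(n,uv,z):
    o,d=ray(n,uv); return o+d*(z-o[2])/d[2]
def tri(u1,u2):
    o1,d1=ray("scene",u1);o2,d2=ray("top",u2)
    d1=d1/np.linalg.norm(d1);d2=d2/np.linalg.norm(d2)
    A=np.array([d1,-d2]).T; s=np.linalg.lstsq(A,o2-o1,rcond=None)[0]
    p,q=o1+s[0]*d1,o2+s[1]*d2; return (p+q)/2,np.linalg.norm(p-q)
def unz(p,off,f): return (np.array(p,float)+.5)/f-.5+np.array(off)
E
python3 - <<'E'
from h import *
np.set_printoptions(precision=1,suppress=True)
S1=lambda p:unz(p,(230,200),6); S2=lambda p:unz(p,(355,165),9)
T3=lambda p:unz(p,(300,145),7); T4=lambda p:unz(p,(190,185),9)
print("hole",tri(S1((253,158)),T3((531,300))))
print("bolt a",tri(S1((98,371)),T3((698,256))))   # candidates
print("bolt b",tri(S1((672,317)),T3((139,103))))
print("fin top",tri(S1((500,86)),T3((281,218))), )
print("pinhead",tri(S2((223,118)),T4((487,278))))
print("low disc",tri(S2((506,165)),T4((183,217))))
print("stand corner a",tri(S2((105,182)),T4((582,407)))); print(" near ",tri(S2((157,280)),T4((622,205))))
print(" far",tri(S2((625,230)),T4((122,98))))
print(" far2",tri(S2((550,135)),T4((77,298))))
for q in[(139,103),(698,256),(649,453),(83,299)]: print(atz("top",T3(q),14))
for q in[(110,70),(740,240),(672,492),(45,320)]: print("plate",atz("top",T3(q),12))
print(atz("top",T3((531,300)),84),atz("scene",S1((253,158)),84))
print(atz("top",T3((281,218)),111),atz("scene",S1((500,86)),111))
print(atz("top",T4((487,278)),64+38),atz("scene",S2((223,118)),102))
E
```

```text
hole (array([ 568.2, -182.7,   83.8]), np.float64(2.99257368861709))
bolt a (array([ 595.4, -263.3,   17. ]), np.float64(2.9927561341930176))
bolt b (array([660.5, -30.4,  17.2]), np.float64(3.321844201212403))
fin top (array([596.8, -82.6, 110.4]), np.float64(2.5473796927191272))
pinhead (array([490.4, 175.5, 102.7]), np.float64(3.269398394022027))
low disc (array([511.3, 273.7,  73.6]), np.float64(2.9749738012670877))
stand corner a (array([453.9, 153.3,  64.6]), np.float64(0.0038997814259662143))
 near  (array([515.3, 140. ,  64.2]), np.float64(4.039132276908411))
 far (array([549.1, 295.9,  63.8]), np.float64(3.0933398074017804))
 far2 (array([487.3, 308.4,  64.7]), np.float64(2.0217433354804615))
[661.9 -28.9  14. ]
[ 596.4 -262.5   14. ]
[ 513.8 -240.    14. ]
[578.8  -5.2  14. ]
plate [676.4 -16.8  12. ]
plate [ 603.4 -280.7   12. ]
plate [ 497.7 -249.6   12. ]
plate [570.3  10.7  12. ]
[ 568.7 -181.2   84. ] [ 567.7 -184.1   84. ]
[597.2 -81.4 111. ] [597.  -84.1 111. ]
[491.3 177.  102. ] [489.1 174.4 102. ]
```

Run:
```python
from h import *
from scipy.spatial.transform import Rotation as R
np.set_printoptions(precision=3,suppress=True)
s=state(); r=R.from_euler('xyz',s["tcp_rot"]).as_matrix(); print(r)
y=r[:,1]; print("jaw ang",np.degrees(np.arctan2(y[1],y[0])), s["t"])
S1=lambda p:unz(p,(230,200),6);T3=lambda p:unz(p,(300,145),7)
h=np.array([568.2,-182.7]);a=np.radians(-15.6);X=np.array([np.cos(a),np.sin(a)]);Y=np.array([-np.sin(a),np.cos(a)])
for n,c,p in(("top",T3,(604,323)),("top",T3,(585,311)),("scene",S1,(178,203)),("scene",S1,(190,211))):
    q=atz(n,c(p),64.5)[:2]; ref=atz(n,c((531,300) if n=="top" else (253,158)),84)[:2]; print(n,(q-ref)@X,(q-ref)@Y)
```

```text
[[-0.     0.437 -0.9  ]
 [ 0.001 -0.9   -0.437]
 [-1.    -0.001 -0.   ]]
jaw ang -64.11574188111375 0.1
top 2.1151205171341507 -32.70062707774701
top 4.771936535422088 -24.178164790348525
scene 0.3393054227381196 -32.358197598005084
scene 6.784916172323531 -27.67550078282346
```

move_arm:
  targets:
    - [0.02,0.02,0,0,0,3,1]
    - [0.05,0.06,0,0,0,8,1]
    - [0.08,0.1,0,0,0,13,1]
    - [0.1,0.14,0,0,0,18,1]
    - [0.12,0.18,0,0,0,23,1]
    - [0.14,0.22,0,0,0,28,1]
    - [0.16,0.26,0,0,0,33,1]
    - [0.18,0.3,0,0,0,38,1]
    - [0.2,0.34,0,0,0,43,1]
    - [0.21,0.38,0,0,0,48,1]

```text
t: 1.1
eef_pos: [483.8, -180.6, 214.5]
tcp_rot: [1.833, 1.571, -0.015]
ft_force: [1.8, -0.1, 0.1]
opening: 1.004
```

move_arm:
  targets:
    - [0,0.04,0,0,0,2,1]
    - [0,0.08,0,0,0,4,1]
    - [0.002,0.12,0,0,0,4,1]
    - [0.003,0.16,0,0,0,4,1]
    - [0.004,0.2,0,0,0,4,1]
    - [0.005,0.24,0,0,0,4,1]
    - [0.006,0.28,0,0,0,4,1]
    - [0.007,0.32,0,0,0,4,1]
    - [0.007,0.345,0,0,0,4,1]
    - [0.007,0.358,0,0,0,4,1]

```text
t: 2.1
eef_pos: [489.5, 177.5, 214.4]
tcp_rot: [-1.257, 1.57, -3.037]
ft_force: [0.6, -0.6, -1.2]
opening: 1.003
```

```bash
cat >> h.py <<'E'
def shot(tag,n,x0,y0,w,h,f):
    c=read_camera(n); cv2.imwrite(f"pics/{tag}_full.png",c["img"])
    cv2.imwrite(f"pics/{tag}.png",cv2.resize(c["img"][y0:y0+h,x0:x0+w],None,fx=f,fy=f,interpolation=cv2.INTER_CUBIC))
    return c["img"]
def info():
    from scipy.spatial.transform import Rotation as R
    s=state(); r=R.from_euler('xyz',s["tcp_rot"]).as_matrix(); y=r[:,1]
    print("t",round(s["t"],2),"pos",np.round(s["eef_pos"],1),"jaw",round(float(np.degrees(np.arctan2(y[1],y[0]))),2),"F",np.round(s["ft_force"],1),"M",np.round(s["moment"],2),"open",round(float(s["opening"]),3),"xaxis",np.round(r[:,0],4))
E
python3 - <<'E'
from h import *
shot("a1","scene",330,80,130,130,6); info()
# top view is probably occluded by arm
shot("a2","top",180,160,120,90,6)
print(proj("scene",state()["eef_pos"]),proj("top",state()["eef_pos"]))
E
```

```text
t 2.15 pos [489.6 178.  214.4] jaw -12.01 F [-1.  -0.2 -0.4] M [-0.01  0.01 -0.02] open 1.001 xaxis [-2.e-04  3.e-04 -1.e+00]
[[383.15106842 142.17464857]] [[236.31910487 213.10307036]]
```

View pics/a1.png

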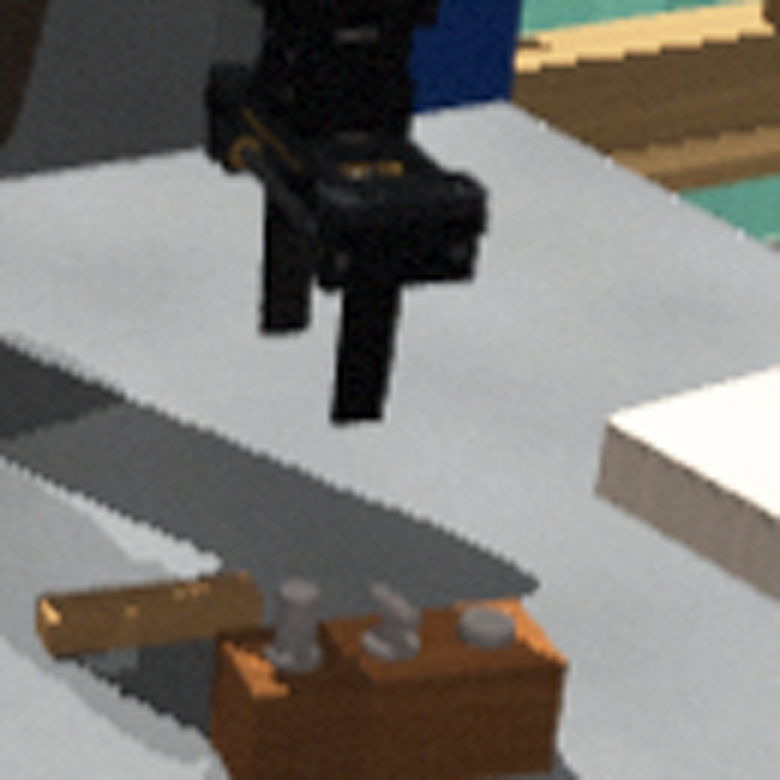

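View pics/a2.png

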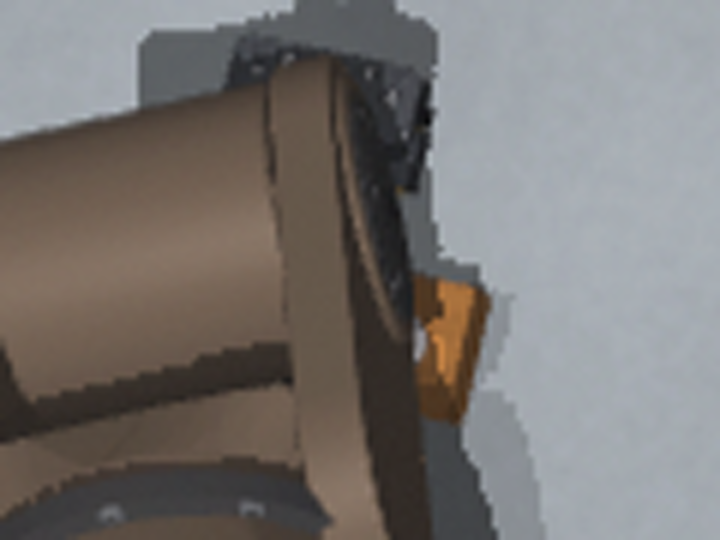

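Run:
```python
from h import *
info(); s=state(); print(s["qvel"].round(4))
np.set_printoptions(precision=2,suppress=True)
p=np.array(s["eef_pos"]);a=np.radians(-12.01);j=np.array([np.cos(a),np.sin(a),0]);w=np.array([-np.sin(a),np.cos(a),0])
for nm,q in(("near",p+59.5*j),("far",p-47.5*j)):
    for sg in(-10,10):
        u=proj("scene",q+sg*w)[0]; print(nm,sg,u,"zoom",(u-[330,80]+.5)*6-.5)
```

```text
t 2.2 pos [489.7 176.6 214.4] jaw -12.01 F [-0.5 -0.2 -0.2] M [ 0.01 -0.09  0.01] open 1.0 xaxis [-3.e-04 -1.e-04 -1.e+00]
[-0.042  -0.0096  0.0162 -0.0063 -0.0025 -0.0295]
near -10 [386.99 151.73] zoom [344.43 432.87]
near 10 [394.08 151.07] zoom [386.98 428.9 ]
far -10 [374.31 135.59] zoom [268.37 336.02]
far 10 [380.97 135.02] zoom [308.32 332.6 ]
```

move_arm:
  targets:
    - [0.001,0.001,-0.03,0,0,0,1]
    - [0.001,0.001,-0.06,0,0,0,1]
    - [0.001,0.001,-0.09,0,0,0,1]
    - [0.001,0.001,-0.1,0,0,0,1]
    - [0.001,0.001,-0.1,0,0,0,1]
    - [0.001,0.001,-0.1,0,0,0,1]
    - [0.001,0.001,-0.1,0,0,0,1]

```text
t: 2.9
eef_pos: [491.6, 176.6, 116.0]
tcp_rot: [1.97, 1.569, 0.187]
ft_force: [0.1, 0.3, -0.2]
opening: 0.997
```

Run:
```python
from h import *
shot("b1","scene",340,120,110,90,7); info()
np.set_printoptions(precision=2,suppress=True)
p=np.array(state()["eef_pos"]);a=np.radians(-12.1);j=np.array([np.cos(a),np.sin(a),0]);w=np.array([-np.sin(a),np.cos(a),0])
for nm,q in(("near",p+59.5*j),("far",p-47.5*j)):
    for sg in(-10,10):
        u=proj("scene",q+sg*w)[0]; print(nm,sg,u,"zoom",(u-[340,120]+.5)*7-.5)
```

```text
t 2.95 pos [491.5 176.7 115.9] jaw -12.12 F [0.2 0.  0.9] M [-0.05 -0.06 -0.01] open 0.999 xaxis [ 2.2e-03  4.0e-04 -1.0e+00]
near -10 [384.35 184.1 ] zoom [313.46 451.68]
near 10 [391.18 183.37] zoom [361.26 446.58]
far -10 [372.36 166.46] zoom [229.52 328.22]
far 10 [378.78 165.83] zoom [274.49 323.8 ]
```

View pics/b1.png

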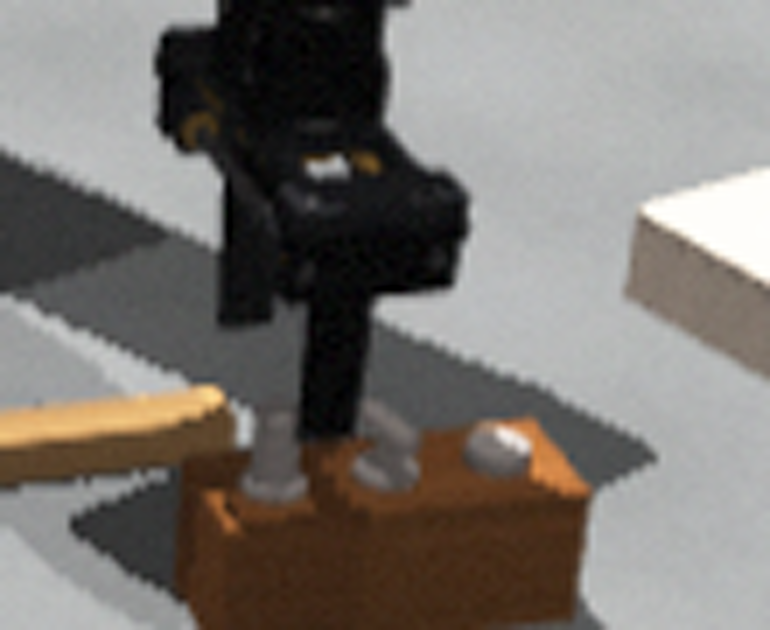

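Run:
```python
from h import *
for d in((0,0),(.9,.7),(1.1,.9)): print(atz("scene",unz((223,118),(355,165),9)+d,102),atz("scene",unz((253,158),(230,200),6)+d,84),atz("scene",unz((500,86),(230,200),6)+d,111))
```

```text
[489.07339942 174.44203288 102.        ] [ 567.66704075 -184.06605957   84.        ] [597.03578168 -84.08660436 111.        ]
[493.72280276 174.68216552 102.        ] [ 571.46309352 -183.03862193   84.        ] [600.8473962  -83.31307063 111.        ]
[494.98001381 174.59896808 102.        ] [ 572.48655342 -182.87630562   84.        ] [601.87520658 -83.22333858 111.        ]
```

move_arm:
  targets:
    - [0.001,-0.001,-0.015,0,0,0,1]
    - [0.001,-0.001,-0.03,0,0,0,1]
    - [0.001,-0.001,-0.041,0,0,0,1]
    - [0.001,-0.001,-0.041,0,0,0,0.2]
    - [0.001,-0.001,-0.041,0,0,0,-0.3]
    - [0.001,-0.001,-0.041,0,0,0,-0.5]
    - [0.001,-0.001,-0.041,0,0,0,-0.5]

```text
t: 3.65
eef_pos: [492.2, 175.8, 74.3]
tcp_rot: [1.961, 1.57, 0.179]
ft_force: [0.4, -0.9, -0.8]
opening: 0.72
```

Run:
```python
from h import *
shot("c1","scene",350,120,80,70,9); info()
```

```text
t 3.7 pos [492.1 175.8  74.2] jaw -12.11 F [ 0.7 -0.1  0. ] M [-0.03 -0.08  0.03] open 0.677 xaxis [ 1.e-03  2.e-04 -1.e+00]
```

View pics/c1.png

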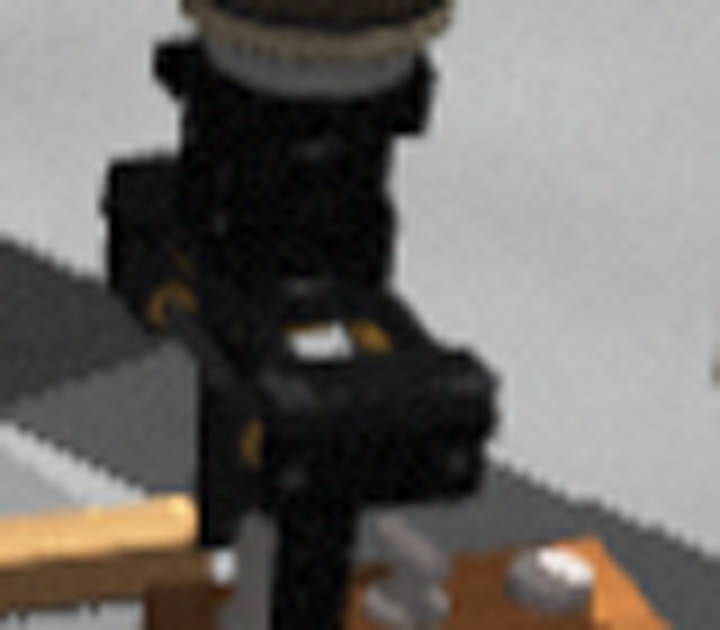

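move_arm:
  targets:
    - [0,0,0,0,0,0,-0.5]
    - [0,0,0,0,0,0,-0.5]
    - [0,0,0,0,0,0,-0.5]
    - [0,0,0,0,0,0,-0.5]
    - [0,0,0,0,0,0,-0.5]
    - [0,0,0,0,0,0,-0.5]
    - [0,0,0,0,0,0,-0.5]

```text
t: 4.4
eef_pos: [491.9, 175.7, 73.7]
tcp_rot: [1.325, 1.571, -0.458]
ft_force: [1.4, 0.2, -0.1]
opening: 0.254
```

Run:
```python
from h import *
shot("c2","scene",350,160,60,50,12); info()
```

```text
t 4.45 pos [491.9 175.7  73.7] jaw -12.11 F [ 0.7  0.5 -0.9] M [-0.02 -0.08 -0.02] open 0.251 xaxis [ 1.e-04 -1.e-04 -1.e+00]
```

View pics/c2.png

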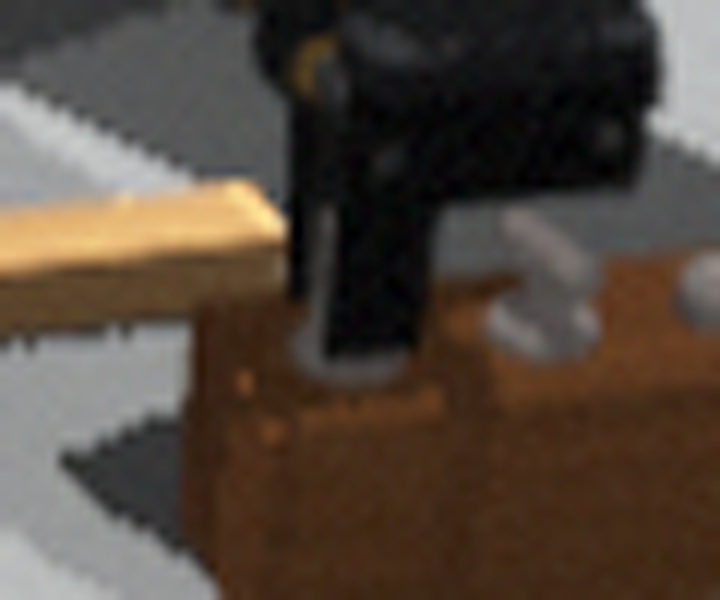

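move_arm:
  targets:
    - [0,0.001,0,0,0,0,-0.5]
    - [0,0.001,0,0,0,0,-0.55]
    - [0,0.001,0,0,0,0,-0.6]
    - [0,0.001,0,0,0,0,-0.65]
    - [0,0.001,0,0,0,0,-0.65]

```text
t: 4.95
eef_pos: [491.8, 176.7, 73.7]
tcp_rot: [-0.917, 1.571, -2.699]
ft_force: [-0.8, 0.5, 1.2]
opening: 0.209
```

Run:
```python
from h import *
info()
```

```text
t 4.95 pos [491.8 176.7  73.7] jaw -12.12 F [-0.8  0.5  1.2] M [0.06 0.21 0.01] open 0.209 xaxis [-1.e-04 -1.e-04 -1.e+00]
```

move_arm:
  targets:
    - [0,0,0,0,0,0,-1]
    - [0,0,0,0,0,0,-1]
    - [0,0,0.006,0,0,0,-1]
    - [0,0,0.014,0,0,0,-1]
    - [0,0,0.03,0,0,0,-1]
    - [0,0,0.05,0,0,0,-1]
    - [0,0,0.075,0,0,0,-1]
    - [0,0,0.1,0,0,0,-1]
    - [0,0,0.115,0,0,0,-1]
    - [0,0,0.12,0,0,0,-1]

```text
t: 5.95
eef_pos: [492.5, 176.8, 195.8]
tcp_rot: [1.976, 1.567, 0.193]
ft_force: [-1.1, -1.0, -1.7]
opening: 0.206
```

Run:
```python
from h import *
info();shot("d1","scene",340,100,100,110,7); info()
```

```text
t 5.95 pos [492.5 176.8 195.8] jaw -12.11 F [-1.1 -1.  -1.7] M [-0.03 -0.08 -0.02] open 0.206 xaxis [ 3.4e-03  7.0e-04 -1.0e+00]
t 6.0 pos [492.4 176.8 195.5] jaw -12.11 F [0.3 0.4 0.1] M [-0.04 -0.09  0.01] open 0.207 xaxis [ 2.9e-03  6.0e-04 -1.0e+00]
```

View pics/d1.png

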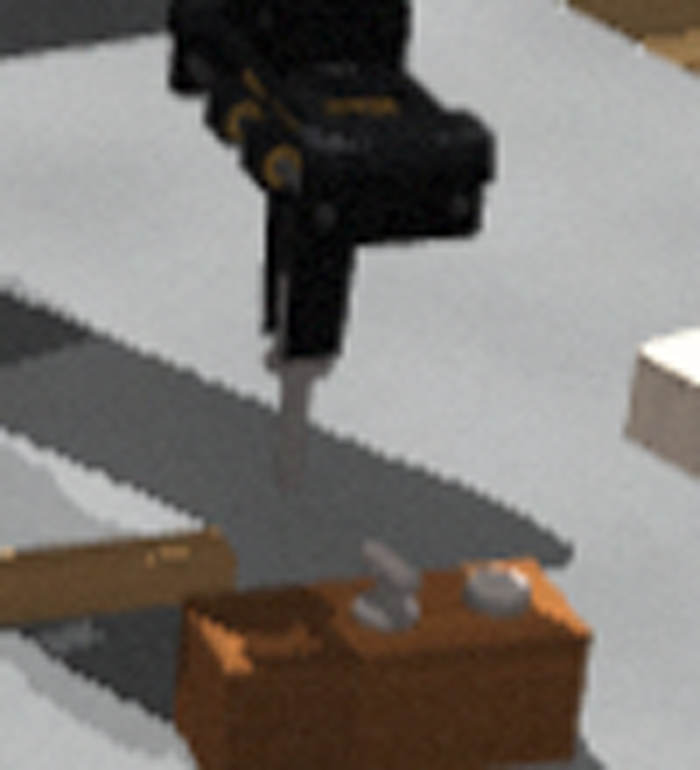

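move_arm:
  targets:
    - [0.002,-0.01,0,0,0,0,-1]
    - [0.007,-0.032,0,0,0,0,-1]
    - [0.014,-0.064,0,0,0,0,-1]
    - [0.022,-0.1,0,0,0,0,-1]
    - [0.03,-0.14,0,0,0,0,-1]
    - [0.039,-0.18,0,0,0,0,-1]
    - [0.048,-0.22,0,0,0,0,-1]
    - [0.057,-0.26,0,0,0,0,-1]
    - [0.064,-0.295,0,0,0,0,-1]
    - [0.07,-0.323,0,0,0,0,-1]

```text
t: 7.0
eef_pos: [561.4, -149.0, 192.3]
tcp_rot: [-1.623, 1.569, 2.877]
ft_force: [-0.6, -0.1, -1.0]
opening: 0.203
```

move_arm:
  targets:
    - [0.004,-0.018,0,0,0,0,-1]
    - [0.007,-0.03,0,0,0,0,-1]
    - [0.008,-0.035,-0.005,0,0,0,-1]
    - [0.008,-0.035,-0.02,0,0,0,-1]
    - [0.008,-0.035,-0.03,0,0,0,-1]
    - [0.008,-0.035,-0.036,0,0,0,-1]
    - [0.008,-0.035,-0.036,0,0,0,-1]
    - [0.008,-0.035,-0.036,0,0,0,-1]

```text
t: 7.8
eef_pos: [570.1, -181.0, 157.9]
tcp_rot: [1.279, 1.57, -0.502]
ft_force: [0.6, -0.2, -0.6]
opening: 0.204
```

Run:
```python
from h import *
info();shot("e1","scene",230,130,110,120,6);shot("e2","top",300,145,110,75,7); info()
```

```text
t 7.8 pos [ 570.1 -181.   157.9] jaw -12.08 F [ 0.6 -0.2 -0.6] M [ 0.01 -0.01  0.01] open 0.204 xaxis [ 3.e-04 -2.e-04 -1.e+00]
t 7.9 pos [ 570.1 -181.2  158.2] jaw -12.1 F [ 0.1 -1.  -0.6] M [-0.03 -0.08 -0.02] open 0.205 xaxis [ 9.e-04 -4.e-04 -1.e+00]
```

View pics/e1.png

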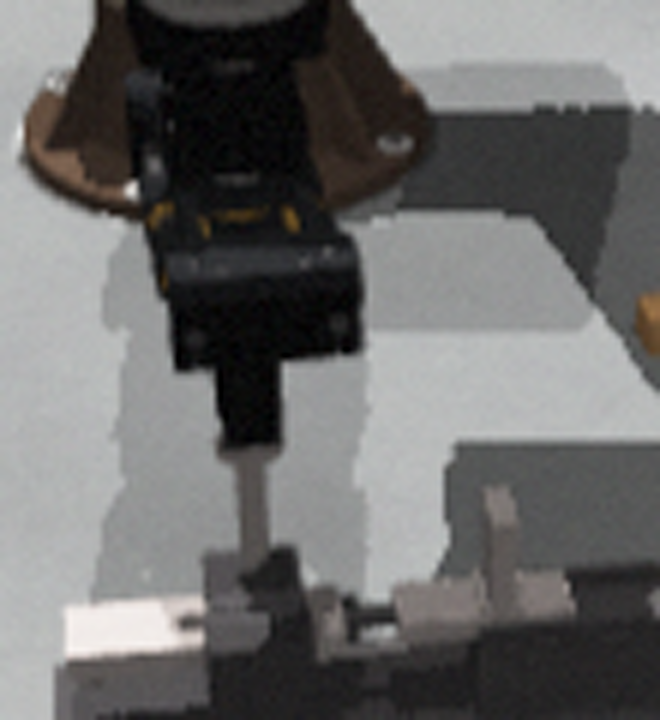

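View pics/e2.png

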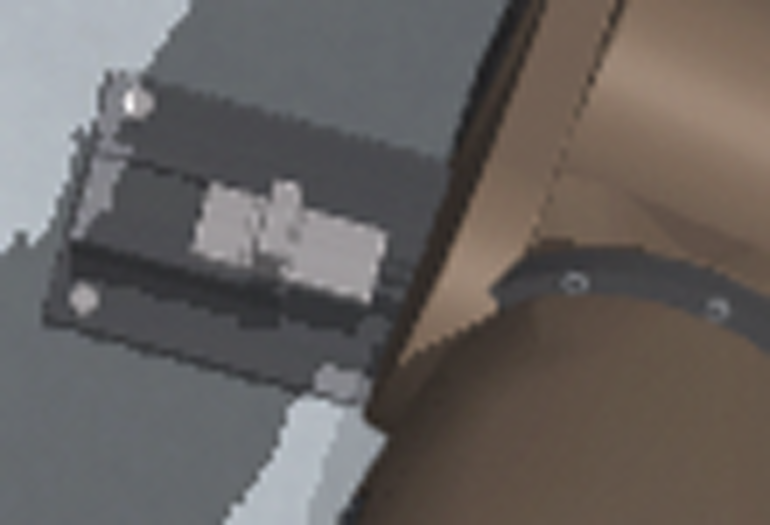

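Run:
```python
from h import *
im=cv2.imread("pics/e1_full.png")[200:245,258:298]
a=cv2.imread("pics/scene0.png")[200:245,258:298]
z=lambda m,g:cv2.resize(np.clip(m.astype(float)*g,0,255).astype(np.uint8),None,fx=9,fy=9,interpolation=cv2.INTER_CUBIC)
cv2.imwrite("pics/e3.png",np.hstack([z(im,1.8),z(a,1.3)]))
```

```text
(no output)
```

View pics/e3.png

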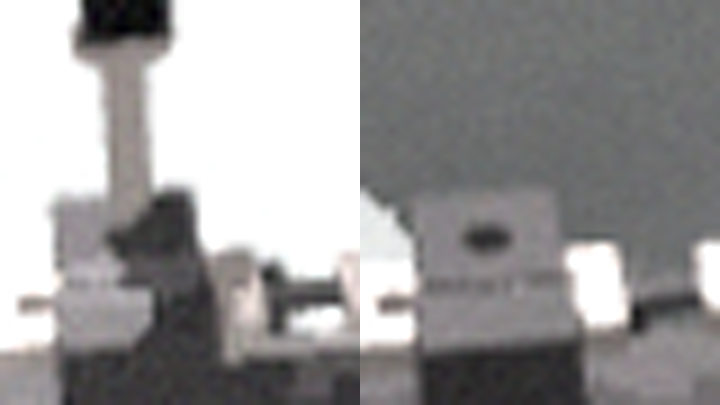

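Run:
```python
from h import *
np.set_printoptions(precision=2,suppress=True)
for z in(84,95,120,149): print(z,(proj("scene",[570.1,-181.2,z])[0]-[258,200]+.5)*9-.5)
for d in([1,0,0],[0,1,0]): print(d,(proj("scene",np.array([570.1,-181.2,84])+d)-proj("scene",[570.1,-181.2,84]))*9)
im=cv2.cvtColor(cv2.imread("pics/e1_full.png"),cv2.COLOR_BGR2GRAY)
for r in range(204,232): print(r,im[r,265:282])
```

```text
84 [140.43 239.43]
95 [138.68 206.9 ]
120 [134.63 131.76]
149 [129.83  42.42]
[1, 0, 0] [[1.22 1.89]]
[0, 1, 0] [[ 3.39 -0.84]]
204 [137  71  35  30  30  30  44  59  56  52  60  66 121 155 149 155 153]
205 [144  78  66  65  62  66  71  77  75  76  77  87 142 152 153 150 152]
206 [151 112  88  79  76  77  79  79  82  82 102 132 156 154 152 153 155]
207 [154 145 128 112  89  78  82  81  86 113 137 153 152 153 153 151 152]
208 [154 153 154 140  98  79  81  81  87 123 151 153 149 151 152 150 149]
209 [152 151 153 146 109  79  82  78  85 115 148 150 149 149 150 151 149]
210 [148 154 150 144 108  82  82  82  85 117 150 152 155 151 151 146 149]
211 [151 149 151 143 104  79  83  82  82 118 151 152 149 148 148 150 147]
212 [146 148 148 146 115  82  83  82  82 118 147 152 149 149 148 149 149]
213 [145 150 152 146 122  79  81  81  79 115 149 150 148 145 147 149 147]
214 [148 147 149 146 122  81  82  81  82 111 148 148 146 149 145 147 148]
215 [148 146 145 147 119  80  82  80  83 101 147 146 146 145 146 146 149]
216 [144 144 142 144 130  78  82  84  82 103 148 148 147 148 148 143 147]
217 [148 1
[... 348 characters left out ...]
06 146 148]
222 [ 96  95  97  88  91  79  82  80  80  62  30  29  33  40  88 143 147]
223 [ 83  81  84  80  84  79  80  78  63  47  31  31  31  38  68 144 145]
224 [ 81  83  82  80  80  76  73  69  44  32  32  30  29  33  62 150 161]
225 [ 80  81  83  82  74  57  54  44  31  31  34  32  32  32  60 149 174]
226 [ 85  81  80  82  64  35  33  34  33  32  36  31  29  33  50 129 177]
227 [ 83  80  82  78  74  51  30  33  33  32  32  27  31  39  44  99 152]
228 [83 83 80 84 94 74 42 40 44 39 39 38 39 47 43 68 99]
229 [86 95 97 97 97 92 78 50 48 50 49 46 46 48 50 50 78]
230 [ 96  98 100 106  99 100  76  51  47  48  47  47  43  43  47  40  68]
231 [83 83 82 94 86 87 57 46 45 45 51 47 46 46 45 32 52]
```

Run:
```python
from h import *
im=cv2.cvtColor(cv2.imread("pics/scene0.png"),cv2.COLOR_BGR2GRAY)
for r in range(220,242): print(r,im[r,262:286])
g=im[222:231,266:278].astype(float); w=np.clip(72-g,0,None); yy,xx=np.mgrid[222:231,266:278]
print((w*xx).sum()/w.sum(),(w*yy).sum()/w.sum())
t=cv2.cvtColor(cv2.imread("pics/top0.png"),cv2.COLOR_BGR2GRAY)
for r in range(168,200): print(r,t[r,364:392])
```

```text
220 [82 82 80 83 83 82 82 83 86 84 83 82 87 89 88 88 86 83 83 82 85 83 80 81]
221 [ 81  83  87  93  89  88  95  94  95  95  99  95  96  99 102 100  99  93
  80  83  84  84  86  86]
222 [ 83  89 100  98  99  99 103 103 102 104 104 108 106 104 103 107 105  95
  83  84  86  85  85  82]
223 [ 84  83 102 105 103 102 102 106 105 109 108 106 107 106 105 104 102  99
  84  82  84  78  85  84]
224 [ 82  84 107 102 104 102 101 105  94  98  94  98 104 107 105 106 106 102
  84  82  82  81  83  81]
225 [140  84 107 103 102 105 103  93  70  63  58  67  86 104 106 103 109 104
  85  80  84  83  86  87]
226 [174 140  95 102 104 102 102  75  44  36  37  40  63 104 104 101 105 102
  90  83  85  79  86  86]
227 [178 168  90 107 101 103 101  88  66  50  58  63  83 106 107 108 107 104
 107 147 168 171 199 190]
228 [180 170 103 106 103 104 104 104  95  87  89  96 106 105 104 102 108 106
 129 217 227 228 236 232]
229 [220 210  93 104 104 107 104 101 107 106 106 110 106 104 103 104 107 107
 126 202 237 238 237 234]
230 [237 231 123 103 103 106 105 100 105 107 106 103  98  99  93  89  85  87
  99 145 237 237 2
[... 4259 characters left out ...]
 84  74  65  80  76 109 123 123 123 123 123 122 121 119 123 152
 236 234 234 237 238 238 237 236 237 237]
195 [103  89  80  67  88  87  89  64  68  75 108 108 123 122 120 120 123 184
 236 236 237 237 237 238 238 239 238 237]
196 [104 103 100  99  90  72  71  66  88  90  74  73  79  74 106 120 124 217
 238 236 236 236 237 237 237 236 238 238]
197 [104 104 105 104 103 101  99  89  91  73  68  91  91  90  73  67 107 132
 164 220 220 238 237 237 236 236 236 237]
198 [108 107 105 105 104 105 106 103 102 100  99  92  92  82  62  99 104 105
 108 127 128 164 153 220 237 237 238 237]
199 [106 106 106 106 107 106 105 103 104 105 105 104 103 101  98 104 104 104
 105 105 105 109 106 124 138 164 221 221]
```

move_arm:
  targets:
    - [0,-0.001,0,0,0,0,-1]
    - [-0.0005,-0.0013,-0.003,0,0,0,-1]
    - [-0.0005,-0.0013,-0.006,0,0,0,-1]
    - [-0.0005,-0.0013,-0.008,0,0,0,-1]
    - [-0.0005,-0.0013,-0.008,0,0,0,-1]
    - [-0.0005,-0.0013,-0.008,0,0,0,-1]

```text
t: 8.5
eef_pos: [569.4, -182.6, 149.6]
tcp_rot: [-2.323, 1.571, 2.178]
ft_force: [0.4, 0.2, -2.2]
opening: 0.201
```

Run:
```python
from h import *
info();im=shot("f1","scene",258,200,40,45,9)
z=lambda m,g:cv2.resize(np.clip(m.astype(float)*g,0,255).astype(np.uint8),None,fx=14,fy=14,interpolation=cv2.INTER_CUBIC)
cv2.imwrite("pics/f1.png",z(im[200:240,255:300],1.8))
g=cv2.cvtColor(im,cv2.COLOR_BGR2GRAY)
for r in range(210,230,1): print(r,g[r,265:282])
```

```text
t 8.5 pos [ 569.4 -182.6  149.6] jaw -12.12 F [ 0.4  0.2 -2.2] M [-0.01 -0.1  -0.  ] open 0.201 xaxis [-0.  0. -1.]
210 [147 130 123  99  83  82  81  83  96 137 141 148 151 151 147 150 150]
211 [147 147 148 130  76  82  84  84 106 155 152 153 154 147 149 149 146]
212 [147 153 148 143  78  80  80  81 102 149 150 150 151 150 151 151 148]
213 [148 148 148 140  77  84  81  82  96 150 151 148 147 149 148 150 148]
214 [150 150 146 141  80  80  81  79  91 151 150 146 149 150 146 149 148]
215 [147 146 145 141  87  81  80  80  90 148 147 144 149 146 148 148 149]
216 [150 144 146 142  92  81  81  77  89 147 147 149 148 149 146 146 142]
217 [145 146 145 139  93  82  83  80  91 145 144 146 144 145 146 142 143]
218 [146 147 146 138  92  80  83  79  87 138 146 146 143 148 148 143 148]
219 [147 145 144 137  95  80  83  83  87 125 147 146 144 146 145 144 145]
220 [144 145 143 138 104  79  84  83  82 114 128 113 117 116 134 147 146]
221 [128 126 126 117  92  81  79  83  75  73  77  62  61  69 107 146 146]
222 [ 95  98 100  91  78  79  84  81  75  61  31  28  32  39  85 147 146]
223 [ 80  83  83  81  76  80  79  79  77  60  31  30  31  33  68 148 144]
224 [ 82  81  80  82  77  81  84  82  74  41  35  34  33  34  57 146 143]
225 [ 83  81  83  83  75  78  83  77  71  36  35  30  31  31  57 145 161]
226 [ 85  80  84  79  65  62  66  66  54  30  29  30  31  34  49 129 176]
227 [ 83  82  82  80  70  41  41  42  32  30  34  34  34  30  43 101 148]
228 [ 82  80  84  84  79  32  32  35  39  40  45  40  37  41  35  67 100]
229 [86 88 95 93 86 40 37 41 46 49 53 52 47 44 34 50 77]
```

View pics/f1.png

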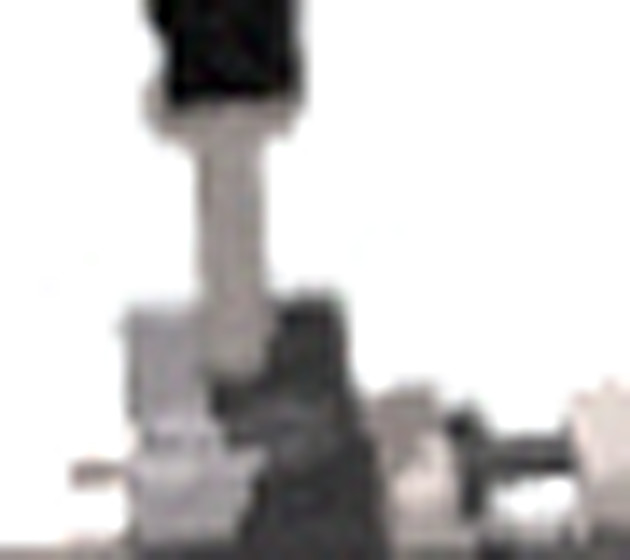

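move_arm:
  targets:
    - [0,0.0003,-0.001,0,0,0,-1]
    - [0,0.0003,-0.002,0,0,0,-1]
    - [0,0.0003,-0.003,0,0,0,-1]
    - [0,0.0003,-0.004,0,0,0,-1]
    - [0,0.0003,-0.005,0,0,0,-1]
    - [0,0.0003,-0.006,0,0,0,-1]
    - [0,0.0003,-0.006,0,0,0,-1]

```text
t: 9.25
eef_pos: [569.3, -182.3, 143.5]
tcp_rot: [-1.68, 1.571, 2.821]
ft_force: [0.0, -0.1, -0.6]
opening: 0.205
```

Run:
```python
from h import *
info()
```

```text
t 9.25 pos [ 569.3 -182.3  143.5] jaw -12.11 F [ 0.  -0.1 -0.6] M [-0.03 -0.11  0.  ] open 0.205 xaxis [-2.e-04  1.e-04 -1.e+00]
```

move_arm:
  targets:
    - [0,0,-0.001,0,0,0,-1]
    - [0,0,-0.002,0,0,0,-1]
    - [0,0,-0.003,0,0,0,-1]
    - [0,0,-0.004,0,0,0,-1]
    - [0,0,-0.005,0,0,0,-1]
    - [0,0,-0.006,0,0,0,-1]
    - [0,0,-0.006,0,0,0,-1]

```text
t: 9.95
eef_pos: [569.3, -182.3, 137.5]
tcp_rot: [-1.628, 1.571, 2.873]
ft_force: [-0.2, -0.1, -2.2]
opening: 0.203
```

move_arm:
  targets:
    - [0,0,-0.001,0,0,0,-1]
    - [0,0,-0.002,0,0,0,-1]
    - [0,0,-0.003,0,0,0,-1]
    - [0,0,-0.004,0,0,0,-1]
    - [0,0,-0.005,0,0,0,-1]
    - [0,0,-0.006,0,0,0,-1]
    - [0,0,-0.007,0,0,0,-1]
    - [0,0,-0.007,0,0,0,-1]

```text
t: 10.75
eef_pos: [569.3, -182.3, 130.5]
tcp_rot: [-1.982, 1.571, 2.519]
ft_force: [0.0, 0.6, -2.2]
opening: 0.206
```

Run:
```python
from h import *
info();shot("g1","scene",240,150,80,100,7);info()
```

```text
t 10.75 pos [ 569.3 -182.3  130.5] jaw -12.11 F [ 0.   0.6 -2.2] M [ 0.06  0.19 -0.06] open 0.206 xaxis [-1.e-04  1.e-04 -1.e+00]
t 10.8 pos [ 569.3 -182.3  130.5] jaw -12.11 F [-0.7  0.3 -2.8] M [ 0.07  0.1  -0.05] open 0.206 xaxis [-1.e-04  1.e-04 -1.e+00]
```

View pics/g1.png

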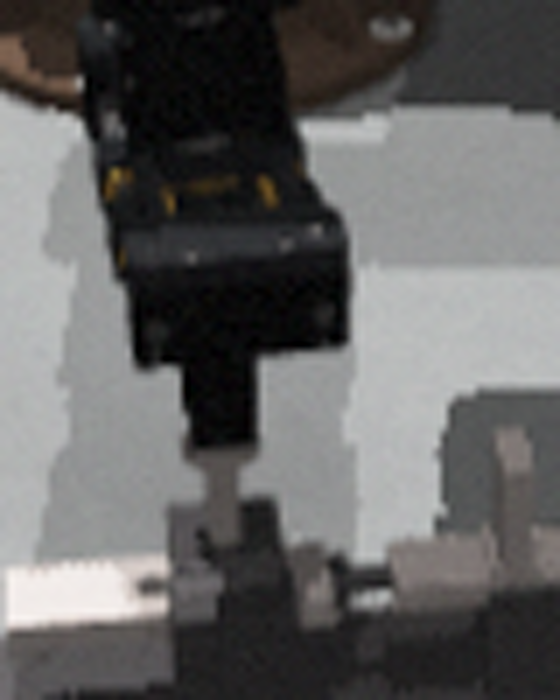

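move_arm:
  targets:
    - [0,0,-0.001,0,0,0,-1]
    - [0,0,-0.002,0,0,0,-1]
    - [0,0,-0.002,0,0,0,-1]

```text
t: 11.1
eef_pos: [569.3, -182.3, 128.5]
tcp_rot: [-2.537, 1.571, 1.964]
ft_force: [-1.0, 0.9, -1.0]
opening: 0.204
```

move_arm:
  targets:
    - [0,0,0,0,0,0,-0.4]
    - [0,0,0,0,0,0,0]
    - [0,0,0,0,0,0,0.2]
    - [0,0,0,0,0,0,0.4]
    - [0,0,0,0,0,0,0.4]
    - [0,0,0,0,0,0,0.4]
    - [0,0,0.01,0,0,0,0.4]

```text
t: 11.8
eef_pos: [568.9, -182.1, 138.0]
tcp_rot: [-1.774, 1.569, 2.727]
ft_force: [-1.2, 0.8, -0.5]
opening: 0.687
```

Run:
```python
from h import *
info();shot("h1","scene",240,150,80,100,7);info()
```

```text
t 11.8 pos [ 568.9 -182.1  138. ] jaw -12.11 F [-1.2  0.8 -0.5] M [ 0.02 -0.12 -0.  ] open 0.687 xaxis [-1.9e-03  8.0e-04 -1.0e+00]
t 11.85 pos [ 569.8 -182.4  140.4] jaw -12.11 F [-0.   0.2  1.7] M [-0.02 -0.09 -0.03] open 0.693 xaxis [ 1.e-03 -4.e-04 -1.e+00]
```

View pics/h1.png

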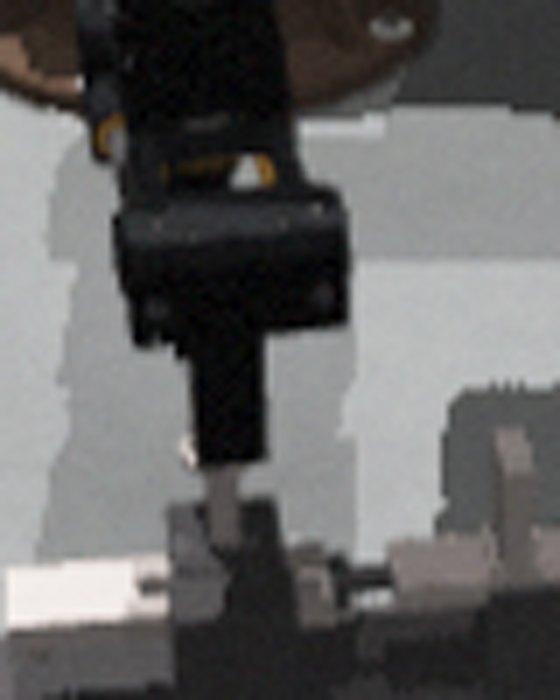

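move_arm:
  targets:
    - [0,0,0.02,0,0,0,0.3]
    - [0,0,0.05,0,0,0,0.2]
    - [0,0,0.08,0,0,0,0.2]
    - [0.002,0.01,0.09,0,0,5,0.2]
    - [0.008,0.03,0.09,0,0,13,0.2]
    - [0.014,0.05,0.09,0,0,21,0.2]
    - [0.02,0.07,0.09,0,0,29,0.2]
    - [0.026,0.09,0.09,0,0,37,0.2]
    - [0.029,0.1,0.09,0,0,45,0.2]
    - [0.029,0.1,0.09,0,0,52,0.2]

```text
t: 12.85
eef_pos: [598.8, -80.9, 229.3]
tcp_rot: [0.949, 1.57, 0.081]
ft_force: [0.7, -0.3, 0.1]
opening: 0.602
```

move_arm:
  targets:
    - [0,0,0,0,0,8,0.2]
    - [0,0,0,0,0,16,0.2]
    - [0,0,0,0,0,24,0.2]
    - [0,0,0,0,0,30,0.2]
    - [0,0,0,0,0,34.5,0.2]
    - [0,0,-0.02,0,0,34.5,0.2]
    - [0,0,-0.05,0,0,34.5,0.2]
    - [0,0,-0.08,0,0,34.5,0.2]
    - [0,0,-0.09,0,0,34.5,0.2]
    - [0,0,-0.09,0,0,34.5,0.2]

```text
t: 13.85
eef_pos: [598.1, -82.3, 138.1]
tcp_rot: [3.133, 1.569, 2.86]
ft_force: [-0.8, -0.1, 1.6]
opening: 0.601
```

Run:
```python
from h import *
info();im=shot("i1","scene",230,130,120,120,6);info()
```

```text
t 13.85 pos [598.1 -82.3 138.1] jaw 74.38 F [-0.8 -0.1  1.6] M [ 0.06 -0.09  0.01] open 0.601 xaxis [-1.8e-03  5.0e-04 -1.0e+00]
t 13.9 pos [598.7 -82.4 139.3] jaw 74.39 F [-0.4 -0.5 -0.4] M [ 0.08 -0.17 -0.01] open 0.597 xaxis [ 2.e-04  1.e-04 -1.e+00]
```

View pics/i1.png

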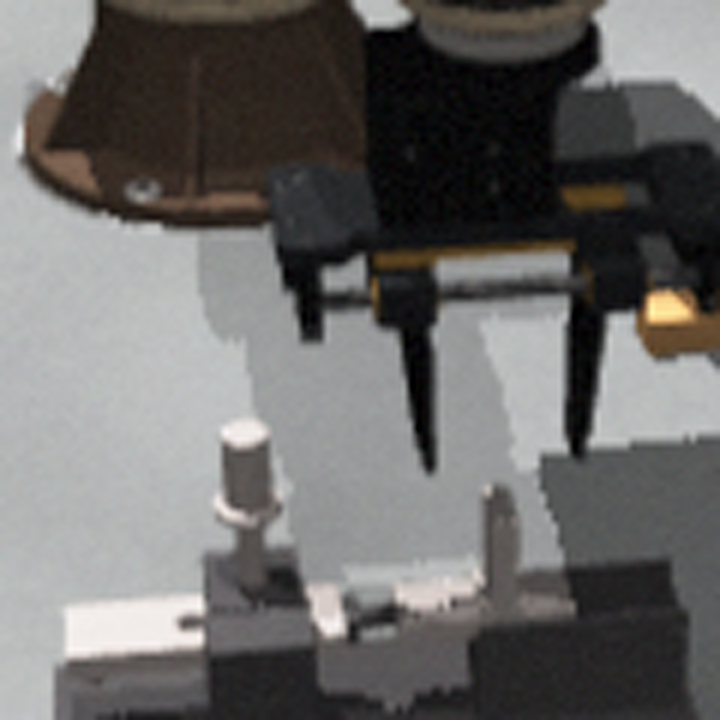

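move_arm:
  targets:
    - [0,0,-0.015,0,0,0,0.2]
    - [0,0,-0.03,0,0,0,0.2]
    - [0,0,-0.042,0,0,0,0.2]
    - [0,0,-0.048,0,0,0,0]
    - [0,0,-0.051,0,0,0,-0.2]
    - [0,0,-0.051,0,0,0,-0.4]
    - [0,0,-0.051,0,0,0,-0.5]
    - [0,0,-0.051,0,0,0,-0.6]

```text
t: 14.7
eef_pos: [598.6, -82.3, 88.2]
tcp_rot: [0.16, 1.57, -0.113]
ft_force: [-0.1, 0.9, 0.3]
opening: 0.238
```

Run:
```python
from h import *
info();im=shot("j1","scene",230,130,120,120,6);info()
```

```text
t 14.7 pos [598.6 -82.3  88.2] jaw 74.39 F [-0.1  0.9  0.3] M [ 0.14 -0.14 -0.02] open 0.238 xaxis [ 8.e-04 -1.e-04 -1.e+00]
t 14.75 pos [598.6 -82.3  88.1] jaw 74.39 F [-0.1 -0.8 -0.7] M [ 0.06 -0.13 -0.01] open 0.222 xaxis [ 7.e-04 -1.e-04 -1.e+00]
```

View pics/j1.png

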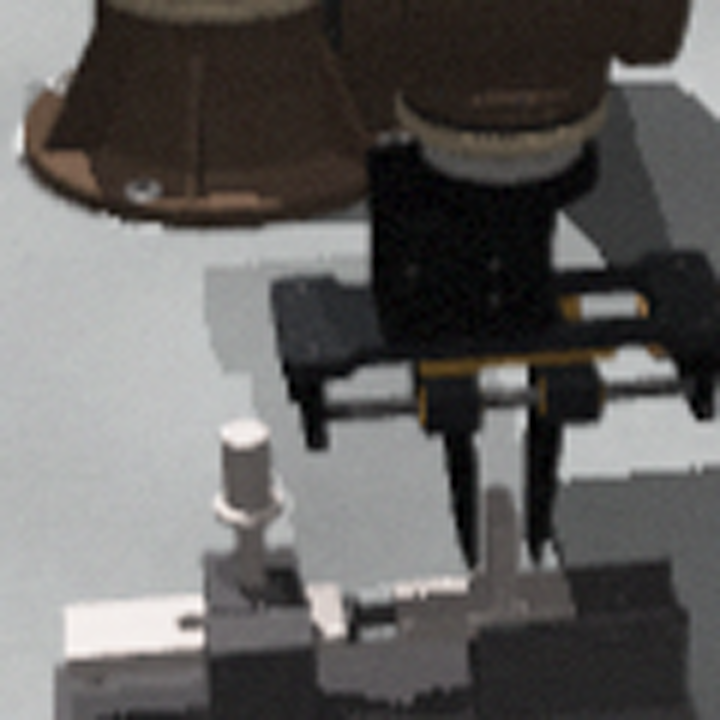

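move_arm:
  targets:
    - [0,0,0,0,0,0,-0.7]
    - [0,0,0,0,0,0,-0.75]
    - [0,0,0,0,0,0,-0.8]
    - [0,0,0,0,0,0,-1]
    - [0,0,0,0,0,0,-1]
    - [0,0,0,0,0,0,-1]

```text
t: 15.35
eef_pos: [598.4, -82.3, 87.8]
tcp_rot: [0.698, 1.571, 0.426]
ft_force: [-0.3, -0.6, 2.3]
opening: 0.125
```

Run:
```python
from h import *
info();im=shot("k1","scene",230,130,120,120,6);info()
```

```text
t 15.35 pos [598.4 -82.3  87.8] jaw 74.39 F [-0.3 -0.6  2.3] M [ 0.06 -0.05  0.05] open 0.125 xaxis [ 1.e-04  0.e+00 -1.e+00]
t 15.4 pos [598.4 -82.3  87.8] jaw 74.39 F [-1.2 -0.5  3.9] M [0.05 0.04 0.06] open 0.123 xaxis [ 1.e-04  0.e+00 -1.e+00]
```

View pics/k1.png

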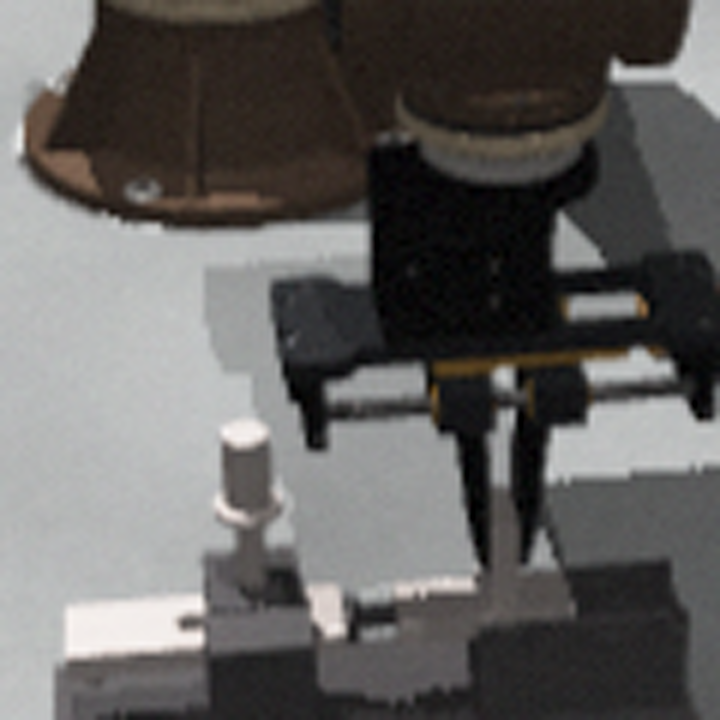

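move_arm:
  targets:
    - [0.0005,0.0019,0,0,0,0,-1]
    - [0.0011,0.0039,0,0,0,0,-1]
    - [0.0016,0.0058,0,0,0,0,-1]
    - [0.0022,0.0077,0,0,0,0,-1]
    - [0.0027,0.0096,0,0,0,0,-1]
    - [0.0032,0.0116,0,0,0,0,-1]
    - [0.0038,0.0135,0,0,0,0,-1]
    - [0.0043,0.0154,0,0,0,0,-1]
    - [0.0048,0.0173,0,0,0,0,-1]

```text
t: 16.3
eef_pos: [603.2, -65.1, 87.8]
tcp_rot: [-0.952, 1.571, -1.224]
ft_force: [-2.0, -5.3, 4.6]
opening: 0.125
```

Run:
```python
from h import *
info();im=shot("l1","scene",230,180,120,75,6);info()
```

```text
t 16.3 pos [603.2 -65.1  87.8] jaw 74.39 F [-2.  -5.3  4.6] M [-0.72  0.22  0.11] open 0.125 xaxis [ 1.e-04 -3.e-04 -1.e+00]
t 16.35 pos [603.3 -64.8  87.8] jaw 74.39 F [-2.1 -4.   4.3] M [-0.54  0.14  0.07] open 0.124 xaxis [ 2.e-04 -1.e-04 -1.e+00]
```

View pics/l1.png

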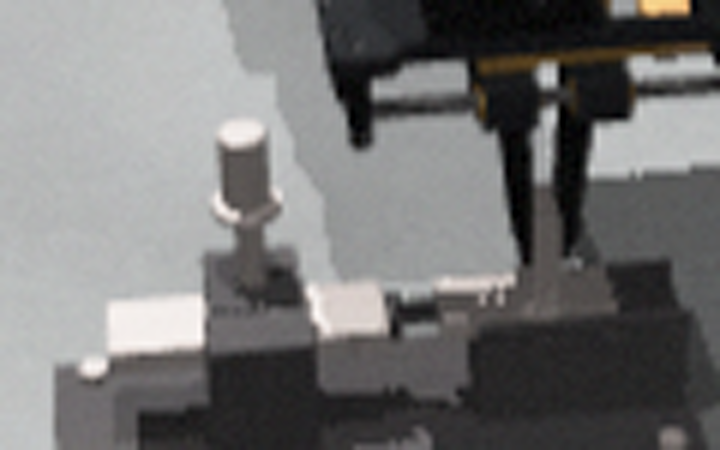

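move_arm:
  targets:
    - [0.0003,0.001,0,0,0,0,-1]
    - [0.0005,0.0019,0,0,0,0,-1]
    - [0.0008,0.0029,0,0,0,0,-1]
    - [0.0011,0.0039,0,0,0,0,-1]

```text
t: 16.75
eef_pos: [604.4, -61.0, 87.8]
tcp_rot: [0.782, 1.571, 0.51]
ft_force: [-2.0, -3.6, 5.0]
opening: 0.124
```

Run:
```python
from h import *
im=shot("l2","scene",230,180,120,75,6);info()
```

```text
t 16.8 pos [604.4 -60.9  87.7] jaw 74.39 F [-1.5 -2.5  5. ] M [-0.44  0.18 -0.  ] open 0.124 xaxis [ 2.e-04  2.e-04 -1.e+00]
```

View pics/l2.png

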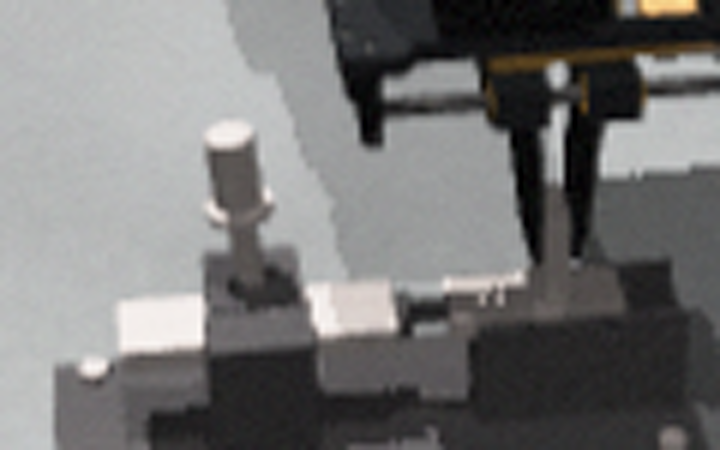

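move_arm:
  targets:
    - [0.0001,0.0005,0,0,0,0,-1]
    - [0.0003,0.001,0,0,0,0,-1]
    - [0.0004,0.0015,0,0,0,0,-1]
    - [0.0005,0.0019,0,0,0,0,-1]

```text
t: 17.2
eef_pos: [604.9, -59.1, 87.8]
tcp_rot: [0.662, 1.57, 0.389]
ft_force: [-1.7, -3.7, 5.6]
opening: 0.127
```

Run:
```python
from h import *
im=shot("l3","scene",230,180,120,75,6);info()
```

```text
t 17.25 pos [604.9 -59.   87.8] jaw 74.39 F [-1.3 -3.6  5.3] M [-0.49  0.17  0.07] open 0.125 xaxis [ 3.e-04  1.e-04 -1.e+00]
```

View pics/l3.png

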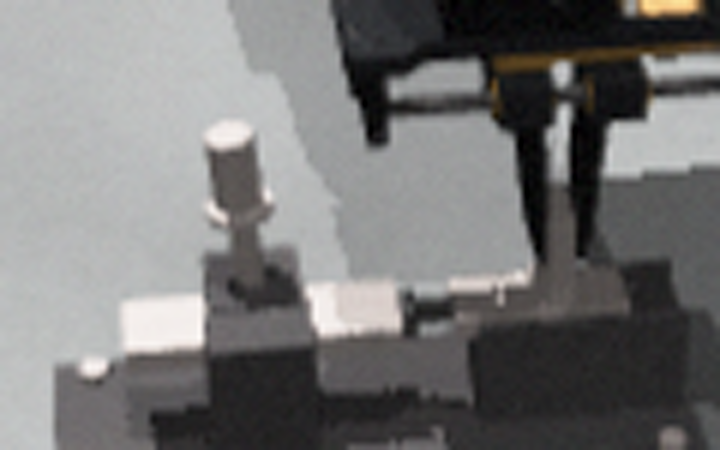

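move_arm:
  targets:
    - [0.0001,0.0005,0,0,0,0,-1]
    - [0.0003,0.001,0,0,0,0,-1]
    - [0.0004,0.0015,0,0,0,0,-1]

```text
t: 17.55
eef_pos: [605.3, -57.6, 87.8]
tcp_rot: [0.692, 1.57, 0.42]
ft_force: [-1.6, -3.1, 5.4]
opening: 0.121
```

Run:
```python
from h import *
im=shot("l4","scene",230,180,120,75,6);info()
```

```text
t 17.6 pos [605.3 -57.5  87.8] jaw 74.39 F [-0.9 -2.6  5.1] M [-0.28  0.1   0.01] open 0.127 xaxis [ 4.e-04  2.e-04 -1.e+00]
```

View pics/l4.png

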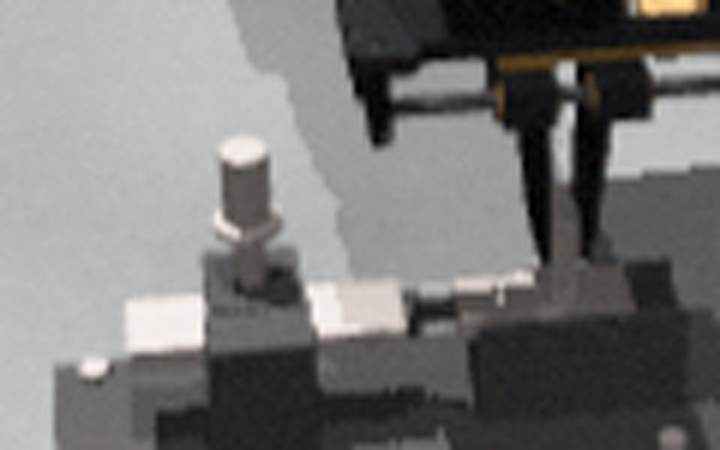

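Run:
```python
from h import *
im=shot("l5","scene",230,180,120,75,6);info()
im=shot("l6","scene",230,180,120,75,6);info()
a=cv2.imread("pics/l5.png");b=cv2.imread("pics/l6.png");cv2.imwrite("pics/l7.png",np.hstack([a[80:380,120:420],b[80:380,120:420]]))
```

```text
t 17.65 pos [605.3 -57.5  87.8] jaw 74.39 F [-1.1 -2.5  5.3] M [-0.34  0.09  0.03] open 0.126 xaxis [ 4.e-04  2.e-04 -1.e+00]
t 17.7 pos [605.4 -57.5  87.8] jaw 74.39 F [-1.1 -2.9  5. ] M [-0.37  0.12  0.07] open 0.124 xaxis [ 4.e-04  2.e-04 -1.e+00]
```

View pics/l7.png

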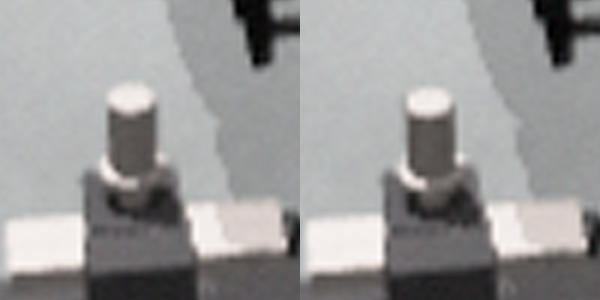

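move_arm:
  targets:
    - [0,0,0,0,0,0,-0.6]
    - [0,0,0,0,0,0,-0.4]
    - [0,0,0,0,0,0,-0.3]
    - [0,0,0,0,0,0,-0.3]
    - [0,0,0.02,0,0,0,-0.3]
    - [0,0,0.05,0,0,0,-0.3]
    - [0,0,0.08,0,0,0,-0.5]
    - [0,0,0.085,0,0,0,-0.7]
    - [0,0,0.085,0,0,0,-1]

```text
t: 18.6
eef_pos: [605.4, -57.7, 173.3]
tcp_rot: [0.168, 1.569, -0.105]
ft_force: [-0.5, 0.7, -0.3]
opening: 0.153
```

Run:
```python
from h import *
im=shot("m1","scene",230,130,120,120,6);info()
c=shot("m2","top",300,145,110,75,7)
```

```text
t 18.65 pos [604.9 -57.6 172.2] jaw 74.39 F [ 0.1  0.6 -0.9] M [ 0.11 -0.18 -0.02] open 0.116 xaxis [-2.e-04  2.e-04 -1.e+00]
```

View pics/m1.png

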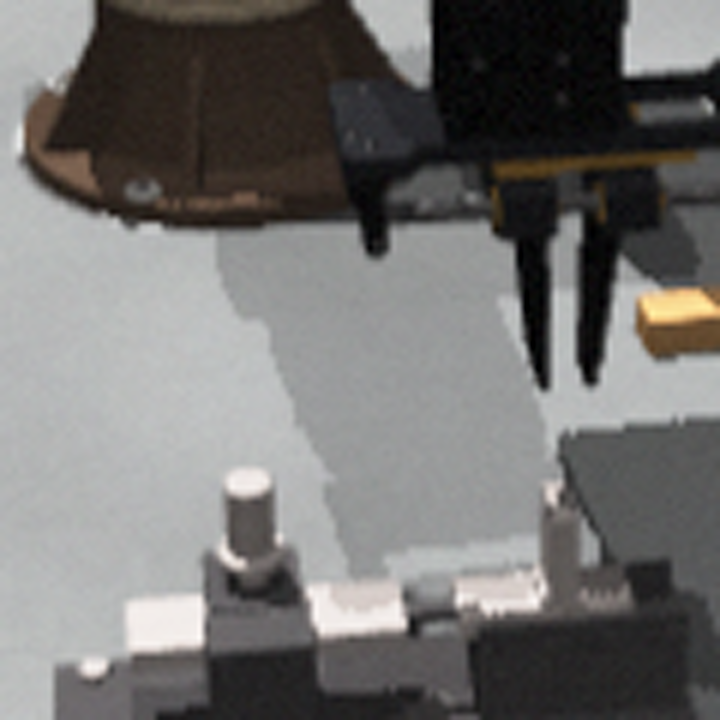

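View pics/m2.png

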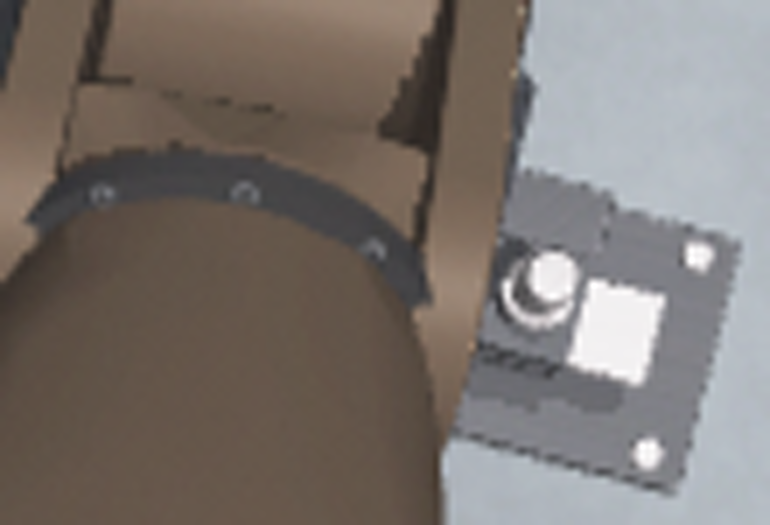

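Run:
```python
from h import *
np.set_printoptions(precision=1,suppress=True)
print(tri(unz((248,480),(230,130),6),unz((552,274),(300,145),7)))
print("flange",tri(unz((255,550),(230,130),6),unz((540,292),(300,145),7)))
```

```text
(array([ 571.2, -183.1,  134.6]), np.float64(3.639779256001457))
flange (array([ 569.7, -182.8,   99.1]), np.float64(0.7520567878996981))
```

move_arm:
  targets:
    - [-0.006,-0.02,0,0,0,0,-1]
    - [-0.014,-0.05,0,0,0,0,-1]
    - [-0.023,-0.08,0,0,0,0,-1]
    - [-0.03,-0.105,0,0,0,0,-1]
    - [-0.034,-0.12,0,0,0,0,-1]
    - [-0.035,-0.125,-0.005,0,0,0,-1]
    - [-0.035,-0.125,-0.015,0,0,0,-1]
    - [-0.035,-0.125,-0.022,0,0,0,-1]
    - [-0.035,-0.125,-0.022,0,0,0,-1]
    - [-0.035,-0.125,-0.022,0,0,0,-1]

```text
t: 19.7
eef_pos: [570.4, -181.9, 150.3]
tcp_rot: [2.746, 1.57, 2.474]
ft_force: [0.3, -0.4, 0.5]
opening: 0.004
```

Run:
```python
from h import *
im=shot("n1","scene",230,150,100,100,7);info()
```

```text
t 19.75 pos [ 570.4 -182.1  150.6] jaw 74.44 F [0.2 0.3 0.3] M [ 0.09 -0.12  0.  ] open 0.003 xaxis [-0.e+00  2.e-04 -1.e+00]
```

View pics/n1.png

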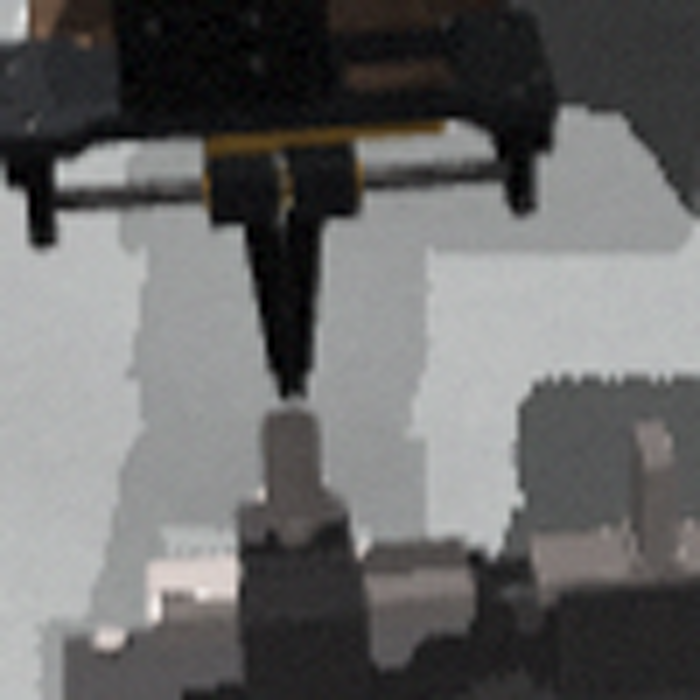

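move_arm:
  targets:
    - [0,0,-0.003,0,0,0,-1]
    - [0,0,-0.006,0,0,0,-1]
    - [0,0,-0.008,0,0,0,-1]
    - [0,0,-0.01,0,0,0,-1]
    - [0,0,-0.01,0,0,0,-1]

```text
t: 20.25
eef_pos: [570.1, -182.7, 140.4]
tcp_rot: [2.853, 1.57, 2.581]
ft_force: [0.0, -0.6, 0.6]
opening: 0.001
```

move_arm:
  targets:
    - [0,0,-0.001,0,0,0,-1]
    - [0,0,-0.002,0,0,0,-1]
    - [0,0,-0.003,0,0,0,-1]

```text
t: 20.55
eef_pos: [570.2, -182.7, 137.6]
tcp_rot: [0.668, 1.571, 0.395]
ft_force: [0.1, -0.0, -0.0]
opening: 0.006
```

move_arm:
  targets:
    - [0,0,-0.001,0,0,0,-1]
    - [0,0,-0.002,0,0,0,-1]
    - [0,0,-0.003,0,0,0,-1]
    - [0,0,-0.004,0,0,0,-1]

```text
t: 20.95
eef_pos: [570.3, -182.7, 133.8]
tcp_rot: [0.107, 1.571, -0.166]
ft_force: [-0.6, -0.1, 4.7]
opening: 0.001
```

move_arm:
  targets:
    - [0,0,-0.001,0,0,0,-1]
    - [0,0,-0.002,0,0,0,-1]

```text
t: 21.15
eef_pos: [570.3, -182.8, 132.1]
tcp_rot: [-0.147, 1.57, -0.42]
ft_force: [-1.7, 1.0, 6.3]
opening: 0.002
```

move_arm:
  targets:
    - [0,0,-0.001,0,0,0,-1]
    - [0,0,-0.002,0,0,0,-1]
    - [0,0,-0.003,0,0,0,-1]

```text
t: 21.45
eef_pos: [570.2, -182.7, 129.3]
tcp_rot: [-0.166, 1.57, -0.439]
ft_force: [-2.8, 0.9, 7.5]
opening: 0.005
```

move_arm:
  targets:
    - [0,0,-0.001,0,0,0,-1]
    - [0,0,-0.002,0,0,0,-1]
    - [0,0,-0.003,0,0,0,-1]

```text
t: 21.75
eef_pos: [570.1, -182.7, 126.3]
tcp_rot: [-0.43, 1.571, -0.702]
ft_force: [-3.3, 0.3, 7.9]
opening: 0.003
```

move_arm:
  targets:
    - [0,0,-0.001,0,0,0,-1]
    - [0,0,-0.002,0,0,0,-1]

```text
t: 21.95
eef_pos: [570.0, -182.7, 124.3]
tcp_rot: [-0.643, 1.571, -0.915]
ft_force: [-3.8, 1.2, 9.8]
opening: 0.003
```

move_arm:
  targets:
    - [0,0,-0.0005,0,0,0,-1]
    - [0,0,-0.001,0,0,0,-1]

```text
t: 22.15
eef_pos: [570.0, -182.7, 123.3]
tcp_rot: [-2.431, 1.571, -2.704]
ft_force: [-3.1, 0.6, 8.5]
opening: 0.006
```

move_arm:
  targets:
    - [0,0,-0.0005,0,0,0,-1]
    - [0,0,-0.001,0,0,0,-1]

```text
t: 22.35
eef_pos: [570.0, -182.7, 122.7]
tcp_rot: [-0.646, 1.571, -0.919]
ft_force: [-6.0, 1.2, 15.8]
opening: 0.005
```

move_arm:
  targets:
    - [0,0,-0.0003,0,0,0,-1]
    - [0,0,-0.0005,0,0,0,-1]

```text
t: 22.55
eef_pos: [570.0, -182.7, 122.6]
tcp_rot: [-0.38, 1.57, -0.653]
ft_force: [-6.6, 1.8, 18.0]
opening: 0.002
```

move_arm:
  targets:
    - [0,0,0.003,0,0,0,-1]
    - [0,0,0.01,0,0,0,-1]
    - [0,0,0.03,0,0,0,-1]
    - [0,0,0.06,0,0,0,-1]
    - [0,0,0.09,0,0,0,-1]
    - [-0.02,-0.03,0.11,0,0,0,-1]
    - [-0.05,-0.07,0.12,0,0,0,-1]
    - [-0.08,-0.11,0.12,0,0,0,-1]
    - [-0.11,-0.15,0.12,0,0,0,-1]
    - [-0.14,-0.19,0.12,0,0,0,-1]

```text
t: 23.55
eef_pos: [429.5, -373.2, 241.6]
tcp_rot: [-0.294, 1.57, -0.566]
ft_force: [1.5, 0.1, -0.1]
opening: 0.006
```

move_arm:
  targets:
    - [-0.03,-0.04,0,0,0,0,-1]
    - [-0.06,-0.08,0,0,0,0,-1]
    - [-0.09,-0.12,0,0,0,0,-1]
    - [-0.11,-0.15,0,0,0,0,-1]
    - [-0.12,-0.17,0,0,0,0,-1]
    - [-0.12,-0.17,0,0,0,0,-1]

```text
t: 24.15
eef_pos: [309.1, -544.0, 240.8]
tcp_rot: [-2.605, 1.571, -2.881]
ft_force: [0.2, 0.8, -0.2]
opening: 0.006
```

Run:
```python
from h import *
shot("p1","scene",230,190,120,75,6);info()
shot("p2","top",300,145,110,75,7)
```

```text
t 24.2 pos [ 310.  -542.5  240.8] jaw 74.28 F [ 0.2  0.8 -0.2] M [ 0.1  -0.09 -0.02] open 0.005 xaxis [-1.e-04  6.e-04 -1.e+00]
```

View pics/p1.png

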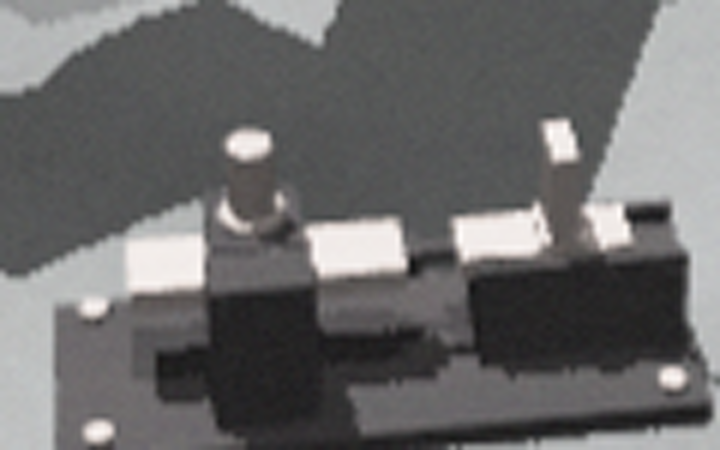

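View pics/p2.png

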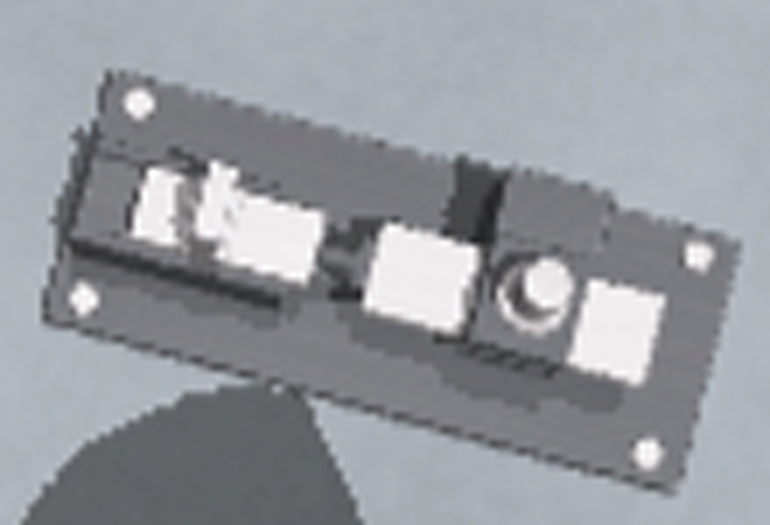

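View pics/p1_full.png

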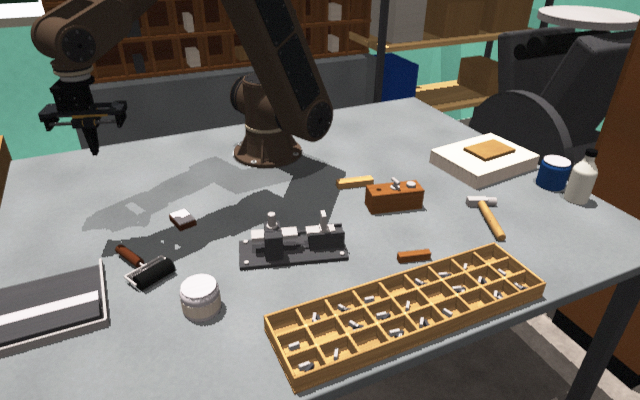

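Run:
```python
from h import *
np.set_printoptions(precision=2,suppress=True)
print("head top",tri(unz((248.5,144),(230,190),6),unz((549,286),(300,145),7)))
print("flange",tri(unz((253,211),(230,190),6),unz((536,293),(300,145),7)))
# scene-only: column of the head relative to hole pixel (271.66,226.1)@84
h=atz("scene",(271.66,226.1),84)
for z in(88,122): print(z,(proj("scene",[h[0],h[1],z])[0]-[230,190]+.5)*6-.5)
ht=atz("top",(375.5,187.35),84)
for z in(88,122): print("top",z,(proj("top",[ht[0],ht[1],z])[0]-[300,145]+.5)*7-.5)
im=cv2.imread("pics/p1_full.png")[205:235,260:290]
cv2.imwrite("pics/p3.png",cv2.resize(np.clip(im*1.3,0,255).astype(np.uint8),None,fx=18,fy=18,interpolation=cv2.INTER_CUBIC))
a=cv2.imread("pics/scene0.png").astype(int);b=cv2.imread("pics/p1_full.png").astype(int)
```

```text
head top (array([ 568.72, -183.39,  121.48]), np.float64(2.25806042858198))
flange (array([ 570.39, -183.56,   89.08]), np.float64(2.328143362023145))
88 [252.02 211.24]
122 [248.22 143.27]
top 88 [533.08 298.11]
top 122 [546.92 286.3 ]
```

View pics/p3.png

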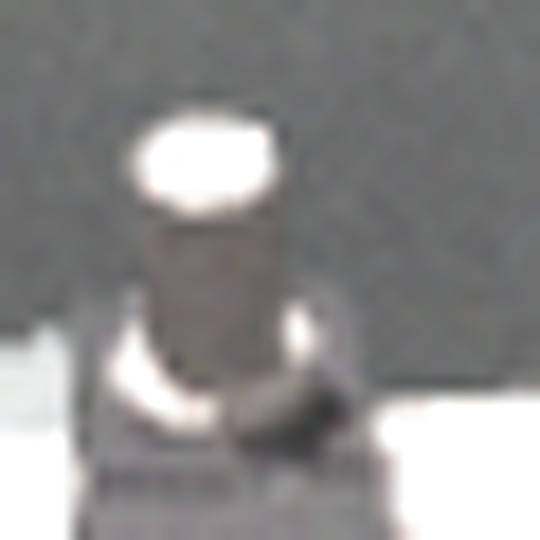

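```bash
python3 -c "
from h import *
print(job_done());info()"
```

```text
the job is handed in; nothing more can be done
None
the job is handed in; nothing more can be done
```

The link is joined to its fork, with the long pin pressed fully home, and I have handed the job in. It took about 24 s of the 72 s allowed.

**What I did:**
- I took the long pin from the stand, lowered it through the upper ear and let go, so it stood on the tongue.
- I gripped the fin and drew the link about 25.5 mm in +y, in small steps at the end, until the pin dropped through the eye.
- I pressed the pin down with the closed fingertips. The push ran at about 5–10 N and rose to 18 N for a moment when the flange met the ear. That is above the suggested 10 N, but I stopped there.

**Last checks:**
- **Height:** The two cameras put the head top at 121.5 mm, against 122 mm when home. The fingers stopped at 122.6 mm.
- **Position:** In the scene view the head lies within about 1 mm of where a pin standing home in the hole should appear, and the flange shows flat on the ear.
- **Surroundings:** The other two pins and everything else look unmoved, judged by eye. The arm is clear of everything.
- **Disagreement:** The two cameras' sight lines miss each other by about 2–3 mm throughout, in line with the stated calibration error. I therefore compared pin and hole within the same image.

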